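# Turn the culture dish lid-down in its incubator carrier

## Task

Culture dishes go into the incubator lid-down, but one of the two dishes in this carrier was put in lid-up. Lever that dish up against the carrier's back plate, turn it over, lower it back gently into its own lane lid-down (do not let it fall over or drop), and push it home against the back plate so that both spring catches click up in front of it. Leave the other dish and the things standing round about where they are.

Things in the scene. Friction and masses are not known exactly. Their poses are not given: they have to be found in the camera images.
- carrier: Stainless dish carrier with two lanes, 160 mm deep (x), 290 mm wide (y), fixed to the bench. Origin on the bench under its middle; x points from its open front (robot side) to its back plate, y to the left lane, z up. Dishes lie on runners with tops at z = 0.040. Between a lane's runners it is open down to the bench; only behind x = 0.010 is there a floor sheet, top at z = 0.011.
- left_lane (a point): Centre of the left lane at runner-top height: carrier (0, 0.070, 0.040), axes as the carrier's. A dish at home is centred 8.5 mm above it (play in x: 3 mm to the front, 1 mm to the back), its front edge at x = -0.060. Two runners 14 mm wide at y = +-0.044 from here, x = -0.078 to 0.082, 74 mm free between them: room for a fingertip under the dish's front edge.
- right_lane (a point): The same for the right lane: carrier (0, -0.070, 0.040). In both lanes side guides from x = -0.050 to 0.065 leave the dish 3 mm play on each side; they are upright to 8 mm above the runner tops, then flare outwards up to 16 mm above them.
- back_plate (a point): Middle of the back plate's front face at runner-top height: carrier (0.061, 0, 0.040), axes as the carrier's. The plate is 290 mm wide and 4 mm thick, and leans back 10 degrees; its rounded top edge is at carrier x = 0.071 to 0.079, z = 0.100.
- dish: Square clear plastic culture dish, taped shut, one rigid piece 120 x 120 mm, 17 mm thick, 0.15 to 0.24 kg, cream solid medium in its base. Origin at its centre; z points from base to lid; sides parallel to its x and y. The lid is the wider half; a blank white label is under the base. This is the one to turn over: it starts lid-up (z up), home in one of the two lanes (either one).
- neighbour_dish: Square clear plastic culture dish, taped shut, one rigid piece 120 x 120 mm, 17 mm thick, 0.15 to 0.24 kg, cream solid medium in its base. Origin at its centre; z points from base to lid; sides parallel to its x and y. The lid is the wider half; a blank white label is under the base. This one is already lid-down (z down) and home in the other lane; leave it.
- media_bottle: Bystander: capped glass bottle, 70 mm diameter, 150 mm tall, origin at the centre of its foot.
- vial_rack: Bystander: plastic rack 75 x 110 mm with capped vials, 74 mm tall, origin at the centre of its underside.
- waste_jar: Bystander: open white plastic pot, 64 mm diameter, 70 mm tall, origin at the centre of its foot.
- catch_left_outer (a joint): Spring catch tongue in the front end of the outer runner of the left lane (left = +y of the carrier). 0 = fully up, 6 mm above the runner top; grows to 0.007 m as it is pressed straight down. Weak spring, 0.15 to 0.35 N. Its upright back face is at carrier x = -0.063, 3 mm in front of a dish that is home; a ramp faces the front.
- catch_left_inner (a joint): Spring catch tongue in the front end of the inner runner of the left lane (left = +y of the carrier). 0 = fully up, 6 mm above the runner top; grows to 0.007 m as it is pressed straight down. Weak spring, 0.15 to 0.35 N. Its upright back face is at carrier x = -0.063, 3 mm in front of a dish that is home; a ramp faces the front.
- catch_right_inner (a joint): Spring catch tongue in the front end of the inner runner of the right lane (left = +y of the carrier). 0 = fully up, 6 mm above the runner top; grows to 0.007 m as it is pressed straight down. Weak spring, 0.15 to 0.35 N. Its upright back face is at carrier x = -0.063, 3 mm in front of a dish that is home; a ramp faces the front.
- catch_right_outer (a joint): Spring catch tongue in the front end of the outer runner of the right lane (left = +y of the carrier). 0 = fully up, 6 mm above the runner top; grows to 0.007 m as it is pressed straight down. Weak spring, 0.15 to 0.35 N. Its upright back face is at carrier x = -0.063, 3 mm in front of a dish that is home; a ramp faces the front.
Mind the look-alikes: they are no part of the job. Leave any turquoise look-alike of the dish alone.

How it is judged:
By the outcome, as a careful person would: the job done as asked, in the order asked, and still so for the second after the job is handed in, with the robot touching nothing.
It also fails if it takes over 69 s, if anything falls off the work surface, if the arm or the gripper's body presses on something with over 40 N, if the wrist force passes 120 N, or if a joint passes its speed limit or range.

## Robot

A 6-joint arm with a two-finger parallel gripper is mounted at the origin on the work surface. World frame = base frame: x ahead of the robot, y to its left, z up, the work surface at z = 0. Lengths are in m, angles in rad, forces in N, time in s.
With the tool pointing down it reaches from about 0.3 to 0.875 m from the base axis. Payload 6.4 kg.
Tool frame: the origin (TCP) lies on the centre line of the jaws, within the pads' length; the fingertips stand 14 mm ahead of it and the grasp point (between the pads) lies 5 mm behind it; z points along the fingers, y is the direction in which the jaws open and shut (so a half turn about z gives the same grasp; the last joint's range is limited). The gripper opens to 85 mm and grips with 20 to 120 N. Pads are 22 mm wide; open, the fingers measure 114 mm over their backs; the gripper's body (76 mm by 85 mm) begins 54 mm behind the grasp point. The pads swing forward as they close: fully open they stand 13 mm farther back than shut.
Start: joints at [-1.346, 0.181, 1.607, -0, 1.354, -0.206], TCP at [0.24, -0.522, 0.245] pointing down, gripper open.
Joint ranges: [-2.99, 2.99], [-0.89, 2.07], [0.3, 2.58], [-1.14, 4.28], [0, 2.63], [-3.12, 3.12]. Speed limits (rad/s): [2.57, 2.57, 3.01, 3.14, 3.14, 3.14].

## Interface

Orientations are given as a unit quaternion [w, x, y, z].
In Python, from bench import * gives the robot as it stands.
- The arm moves only by the tool servo_tool, never from a script. Its argument "plan" is a list that holds one entry, the list of rows, each a list of 5 numbers: the shift along the world's x, y, z in m, then the turn about the world's z in rad, then the gripper command: -1 is shut, 1 is fully open, values between are in proportion. In form: [[[tx, ty, tz, roll, claw], ...]]. A call has 1 to 8 rows; each row shifts and turns the commanded pose from where the row before left it; what a row does not reach is not made up. A row lasts 1/10 s, in which the tool goes at most 50 mm and 8.59 degrees, less where a joint would pass 70% of its speed; a pose out of reach is approached as far as the arm can. A call with a gripper value outside its range is refused whole. The fingers move at their own pace and stop on an object; the grip force is fixed at half the most. Time passes only in rows, so rows that do not move let the fingers close. It gives the time, the measured TCP pose, the force and the opening at its end, in the units of the state.
- get_obs(): the state, without advancing time (a new reading comes with each control period).
- camera(name): name is "scene" or "top" or "wrist"; returns a dict with "img" (384x512x3 uint8, blue, green, red), "camera_matrix" (3x3 intrinsics, pixels), "rvec" (rotation vector, rad) and "tvec" (3), from world to camera coordinates, as OpenCV has them. Camera axes: x right, y down, z forward; pixel columns grow to the right and rows downward; lengths in m; the calibration is good to about 2 mm. The wrist camera is an equidistant fisheye: a pixel r from the principal point sees the ray r / f radians off the axis. A picture is of the moment at which its call begins. There is no depth.
- hand_in(): hands the job in, once; it reports no verdict.
Trained networks look in a picture, given as the dict that the camera call returned (one of the last four; its "shot" number tells which), for a name from the list of things; names that differ only in an ending like _2 or _b are one class to them, and where a whole thing is asked for, a point or a joint stands for the part that bears it (a point fixed in the world has none). Each returns a list of dicts, best first, with "conf" (0 to 1); they miss things now and then, are a little off and sometimes report something else, mostly with a low value. They report only what shows in the picture. A call takes as long as a camera call. They do not tell look-alikes from the thing itself.
- trace(picture, thing): "mask" (384x512 bool, what is visible of it) and "rect" ([left, top, right, bottom] as shares, 0 to 1, of the picture: columns of its width, rows of its height, round what is visible of it).
- pinpoint(picture, thing): "centre" ([row, column] as shares, 0 to 1, of the picture: columns of its width, rows of its height: a listed point, or the origin of a listed thing).
The state is a dict: "time_s": time; "q": joint angles; "dq": joint speeds; "joint_efforts": joint torques, N m; "eef_pos": TCP position; "eef_rot": TCP orientation; "wrist_force": force on the tool from outside, world axes, zero at the start; "torque": the same for the moment, N m; "opening": opening from 0.0 (shut) to 1.0 (fully open).
Only numpy, scipy, OpenCV 4.12 (cv2) and the standard library are available. Lean on these libraries where they do the work, as an engineer would, in place of code of your own. Each camera call takes 0.05 s, during which the arm holds its last target.

## Working session

There is one attempt and no reset: what is moved stays moved. The work goes in short steps, Python scripts to look and compute and a tool call to move; the robot and the scene stay as the last step left them, time stands still between calls to the robot, and variables do not carry over. Pictures are saved under pics/ and viewed, and the job is handed in when it is done.

Besides the shell and the picture viewer there is one more tool, called after "Emit:" as name(argument=value, ...) on one line, values as JSON. servo_tool: Moves the arm, as the interface text tells. Its arguments: {"type":"object","properties":{"plan":{"type":"array"}},"required":["plan"]}

```bash
mkdir -p pics
cat > h.py <<'E'
from bench import *
import numpy as np, cv2, json
def snap(n,f=None,crop=None,scale=1):
    c=camera(n); im=c["img"]
    if f:
        o=im
        if crop: o=o[crop[0]:crop[1],crop[2]:crop[3]]
        if scale!=1: o=cv2.resize(o,None,fx=scale,fy=scale,interpolation=cv2.INTER_CUBIC)
        cv2.imwrite("pics/"+f,o)
    return c
def cam(c):
    R=cv2.Rodrigues(np.array(c["rvec"],float))[0]; return np.array(c["camera_matrix"]),R,np.array(c["tvec"],float).ravel()
def ray(c,uv):
    K,R,t=cam(c); d=R.T@np.linalg.solve(K,[uv[0],uv[1],1]); return -R.T@t,d
def onz(c,uv,z):
    o,d=ray(c,uv); return o+d*(z-o[2])/d[2]
def proj(c,P):
    K,R,t=cam(c); p=(np.atleast_2d(P)@R.T+t)@K.T; return p[:,:2]/p[:,2:]
def st():
    o=get_obs(); print({k:np.round(o[k],4).tolist() for k in ("time_s","eef_pos","eef_rot","wrist_force","opening","q")})
E
python3 - <<'E'
from h import *
st()
for n in("scene","top","wrist"):
    c=snap(n,n+"0.png"); 
    if n!="wrist":
        K,R,t=cam(c); print(n,K.round(1).tolist(),(-R.T@t).round(3))
        for th in("carrier","left_lane","right_lane","back_plate","dish","neighbour_dish","media_bottle","vial_rack","waste_jar","catch_left_outer","catch_right_outer"):
            print(th,[(round(d["conf"],2),(np.array(d["centre"])[::-1]*[512,384]).round(1).tolist()) for d in pinpoint(c,th)])
E
```

```text
{'time_s': 0.0, 'eef_pos': [0.24, -0.5219, 0.2444], 'eef_rot': [-0.0009, 0.9769, 0.2137, -0.0], 'wrist_force': [-0.1139, 0.25, -0.0747], 'opening': 1.0026, 'q': [-1.3463, 0.1815, 1.608, -0.0, 1.3538, -0.2063]}
scene [[385.7, 0.0, 259.4], [0.0, 385.7, 190.5], [0.0, 0.0, 1.0]] [ 1.067 -0.507  1.109]
carrier [(0.76, [277.2, 194.3]), (0.18, [292.4, 176.1])]
left_lane [(0.85, [293.2, 177.9])]
right_lane [(0.86, [262.8, 200.8]), (0.38, [291.7, 197.8])]
back_plate [(0.9, [292.1, 195.2]), (0.24, [262.7, 198.9])]
dish [(0.72, [293.4, 176.3]), (0.68, [262.4, 200.2]), (0.6, [293.6, 267.7])]
neighbour_dish [(0.89, [293.3, 176.0])]
media_bottle [(0.59, [351.6, 162.5])]
vial_rack [(0.89, [178.1, 276.1])]
waste_jar [(0.86, [130.4, 230.5])]Traceback (most recent call last):
  File "<stdin>", line 8, in <module>
ValueError: it knows: back_plate, carrier, dish, left_lane, media_bottle, neighbour_dish, right_lane, vial_rack, waste_jar
```

View pics/scene0.png

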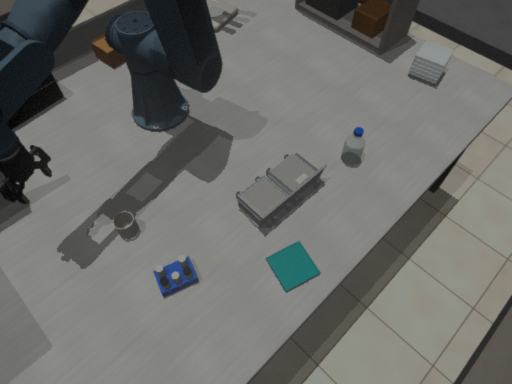

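Run:
```python
from h import *
c=snap("top","top0.png"); snap("wrist","wrist0.png")
c=c
K,R,t=cam(c); print(K.round(1).tolist(),(-R.T@t).round(3))
c=c
for th in("carrier","left_lane","right_lane","back_plate","dish","neighbour_dish","media_bottle","vial_rack","waste_jar"):
            z={"carrier":0,"left_lane":.04,"right_lane":.04,"back_plate":.04,"dish":.0485,"neighbour_dish":.0485}.get(th,0)
            print(th,[(round(d["conf"],2),(np.array(d["centre"])[::-1]*[512,384]).round(1).tolist(),onz(c,np.array(d["centre"])[::-1]*[512,384],z).round(4).tolist()) for d in pinpoint(c,th)])
s=camera("scene")
for th in("left_lane","right_lane","back_plate"):
  for d in pinpoint(s,th)[:2]:
    print(th,d["conf"],onz(s,np.array(d["centre"])[::-1]*[512,384],.04).round(4))
```

```text
[[404.6, 0.0, 256.4], [0.0, 404.6, 189.9], [0.0, 0.0, 1.0]] [3.750e-01 1.000e-03 1.181e+00]
carrier [(0.57, [235.0, 194.6], [0.5836, 0.0534, 0.0])]
left_lane []
right_lane []
back_plate [(0.62, [238.1, 168.2], [0.6544, 0.0446, 0.04])]
dish [(0.95, [260.8, 187.4], [0.5971, -0.0218, 0.0485]), (0.91, [288.4, 123.1], [0.7912, -0.1007, 0.0485])]
neighbour_dish [(0.96, [211.8, 183.4], [0.6065, 0.1182, 0.0485]), (0.47, [381.7, 193.6], [0.5847, -0.367, 0.0485])]
media_bottle [(0.69, [138.3, 161.8], [0.6788, 0.3456, 0.0])]
vial_rack []
waste_jar [(0.68, [390.5, 273.9], [0.3598, -0.3979, 0.0])]
left_lane 0.92 [0.5993 0.1167 0.04  ]
right_lane 0.87 [ 0.6015 -0.0268  0.04  ]
back_plate 0.61 [0.6514 0.0544 0.04  ]
```

Run:
```python
from h import *
c=snap("top","top1.png",(120,240,160,310),5); snap("scene","scene1.png",(130,240,210,370),5)
```

```text
(no output)
```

View pics/top0.png

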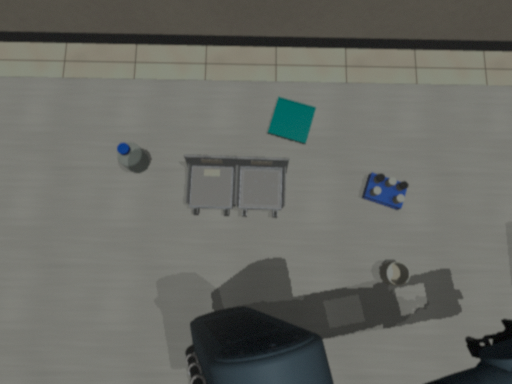

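View pics/top1.png

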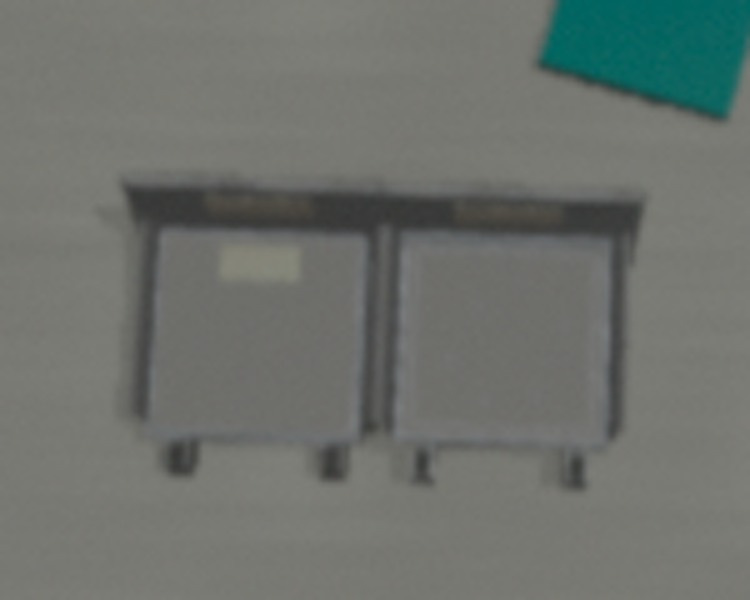

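View pics/scene1.png

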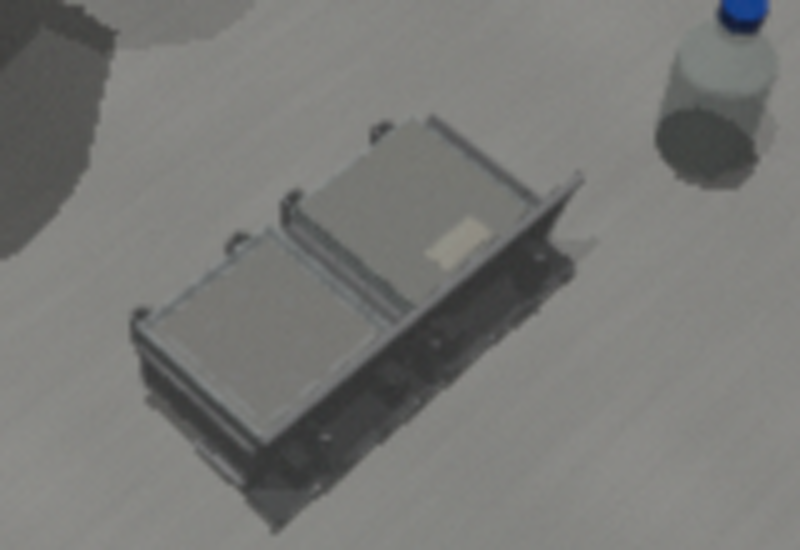

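View pics/wrist0.png

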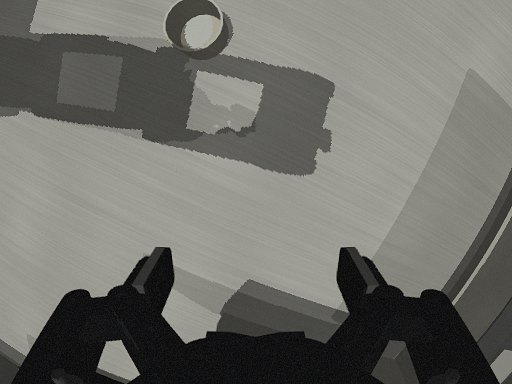

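Emit:
servo_tool(plan=[[[0.02, 0.045, 0, -0.06, 1], [0.02, 0.045, 0, -0.06, 1], [0.02, 0.045, 0, -0.06, 1], [0.02, 0.045, 0, -0.06, 1], [0.02, 0.045, 0, -0.06, 1], [0.02, 0.045, 0, -0.06, 1], [0.02, 0.045, 0, -0.06, 1], [0.02, 0.045, 0, -0.078, 1]]])

```text
time_s: 2.15
eef_pos: [0.4006, -0.1607, 0.2457]
eef_rot: [0.0, 0.999, -0.035, 0.001]
wrist_force: [1.8, -0.6, -0.5]
opening: 1.002
```

Emit:
servo_tool(plan=[[[0.01, 0.045, 0, 0, 1], [0.01, 0.045, 0, 0, 1], [0.01, 0.04, 0, 0, 1], [0, 0, 0, 0, 1], [0, 0, 0, 0, 1]]])

```text
time_s: 2.65
eef_pos: [0.4302, -0.0318, 0.2454]
eef_rot: [0.0, 0.999, -0.032, 0.0]
wrist_force: [-0.5, -0.0, -0.2]
opening: 0.999
```

Run:
```python
from h import *
st()
c=snap("wrist","wrist1.png",None,1.5); print(c["camera_matrix"],c["rvec"],c["tvec"])
print([(d["conf"],np.array(d["centre"])[::-1]*[512,384]) for th in ("dish","left_lane","right_lane","back_plate") for d in pinpoint(c,th)])
c=snap("top","top2.png")
for th in("left_lane","right_lane","back_plate","dish","neighbour_dish"):
            z={"left_lane":.04,"right_lane":.04,"back_plate":.04,"dish":.0485,"neighbour_dish":.0485}.get(th,0)
            print(th,[(round(d["conf"],2),onz(c,np.array(d["centre"])[::-1]*[512,384],z).round(4).tolist()) for d in pinpoint(c,th)])
```

```text
{'time_s': 2.65, 'eef_pos': [0.4302, -0.0318, 0.2454], 'eef_rot': [0.0003, 0.9995, -0.0321, 0.0001], 'wrist_force': [-0.5153, -0.0031, -0.1677], 'opening': 0.9993, 'q': [-0.35, -0.1569, 1.9481, -0.0005, 1.35, 1.285]}
[[297.31863964   0.         254.99065296]
 [  0.         297.31863964 194.84056611]
 [  0.           0.           1.        ]] [-1.99088596  2.12421892  0.33050582] [-0.00307487  0.37217926  0.51219465]
[(0.84, array([234.5984,  24.8064]))]
left_lane []
right_lane []
back_plate [(0.75, [0.6551, 0.0565, 0.04])]
dish [(0.93, [0.6032, -0.0223, 0.0485]), (0.72, [0.7932, -0.1051, 0.0485])]
neighbour_dish [(0.89, [0.6054, 0.1153, 0.0485])]
```

View pics/wrist1.png

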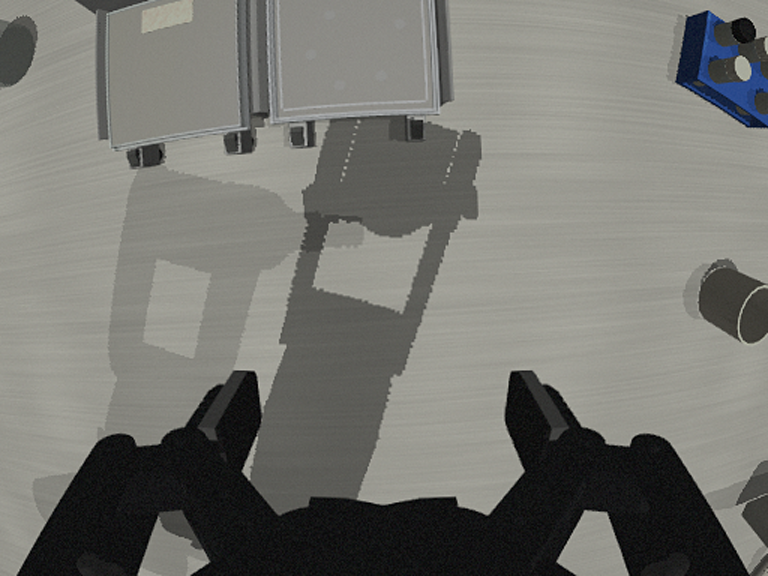

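View pics/top2.png

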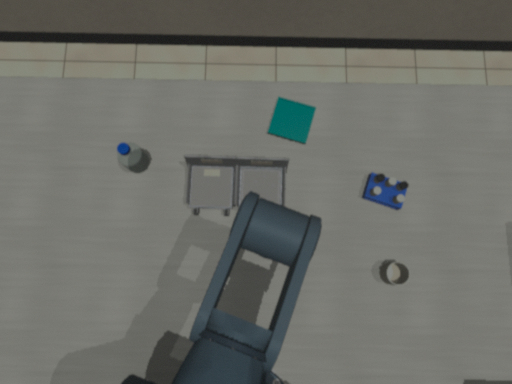

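Run:
```python
import cv2
im=cv2.imread("pics/wrist1.png")
o=cv2.resize(im[0:180,60:500],None,fx=1.8,fy=1.8,interpolation=cv2.INTER_CUBIC); print(o.shape)
cv2.imwrite("pics/wrist1c.png",o)
```

```text
(324, 792, 3)
```

View pics/wrist1c.png

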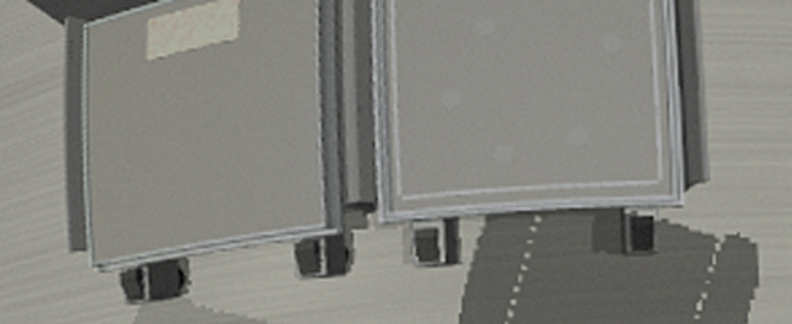

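```bash
cat >> h.py <<'E'
def fray(c,uv):
    K,R,t=cam(c); a=(uv[0]-K[0,2])/K[0,0]; b=(uv[1]-K[1,2])/K[1,1]; r=np.hypot(a,b)
    d=R.T@np.array([np.sin(r)*a/r,np.sin(r)*b/r,np.cos(r)]); return -R.T@t,d
def fonz(c,uv,z):
    o,d=fray(c,uv); return o+d*(z-o[2])/d[2]
E
python3 - <<'E'
from h import *
c=dict(camera_matrix=[[297.319,0,254.99],[0,297.319,194.84],[0,0,1]],rvec=[-1.99088596,2.12421892,0.33050582],tvec=[-0.00307487,0.37217926,0.51219465])
f=lambda u,v,z:fonz(c,((u/1.8+60)/1.5,(v/1.8)/1.5),z)[:2].round(4)
print("R front top",f(380,212,.057),f(683,197,.057))
print("R front bot",f(382,221,.042),f(685,206,.042))
print("L front",f(95,264,.057),f(336,228,.057), f(98,270,.04),f(338,234,.04))
print("R label catches fr", f(432,264,.04),f(640,254,.04))
t=snap("top")
g=lambda u,v,z:onz(t,(u/5+160,v/5+120),z)[:2].round(4)
print("top L",[g(*p,.057) for p in((160,232),(370,236),(362,440),(148,432))])
print("top R",[g(*p,.057) for p in((397,238),(613,238),(608,447),(392,440))])
print("plate",g(125,180,.1),g(643,193,.1))
E
```

```text
R front top [0.5429 0.0411] [ 0.5393 -0.0779]
R front bot [0.5405 0.0442] [ 0.5369 -0.0805]
L front [0.5428 0.1763] [0.5388 0.0598] [0.5415 0.1862] [0.5377 0.0643]
R label catches fr [0.5201 0.0248] [ 0.5177 -0.061 ]
top L [array([0.6533, 0.1754]), array([0.653 , 0.0556]), array([0.5354, 0.0573]), array([0.538 , 0.1771])]
top R [array([0.6521, 0.0402]), array([ 0.6541, -0.0832]), array([ 0.5336, -0.0806]), array([0.5356, 0.0405])]
plate [0.6718 0.1893] [ 0.6693 -0.0965]
```

Emit:
servo_tool(plan=[[[0.02, 0.012, -0.03, 0.046, -0.4], [0.02, 0, -0.04, 0, -0.4], [0.02, 0, -0.04, 0, -0.4], [0, 0, -0.04, 0, -0.4], [0, 0, -0.035, 0, -0.4], [0, 0, -0.02, 0, -0.4], [0, 0, 0, 0, -0.4], [0, 0, 0, 0, -0.4]]])

```text
time_s: 4.05
eef_pos: [0.4903, -0.0205, 0.0406]
eef_rot: [-0.0, 1.0, -0.011, -0.0]
wrist_force: [0.5, 0.1, 1.0]
opening: 0.301
```

Run:
```python
from h import *
st()
c=snap("wrist","wrist2.png",None,1.5); K,R,t=cam(c); print((-R.T@t).round(3))
snap("top","top3.png",(120,240,160,310),5);snap("scene","scene3.png",(130,240,210,370),5)
```

```text
{'time_s': 4.05, 'eef_pos': [0.4903, -0.0205, 0.0406], 'eef_rot': [-0.0001, 0.9999, -0.0106, -0.0002], 'wrist_force': [0.4999, 0.122, 1.0034], 'opening': 0.3011, 'q': [-0.2842, 0.2945, 1.9485, 0.0, 0.899, 1.3077]}
[ 0.57  -0.021  0.17 ]
```

View pics/wrist2.png

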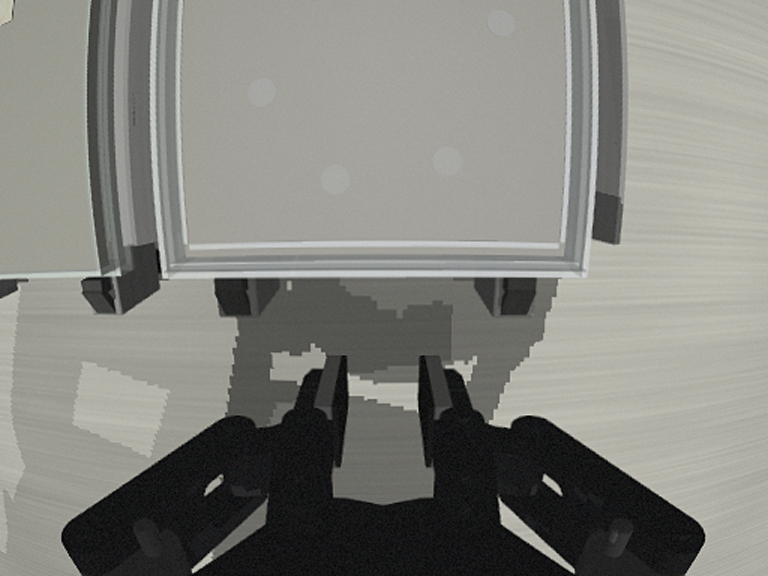

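View pics/scene3.png

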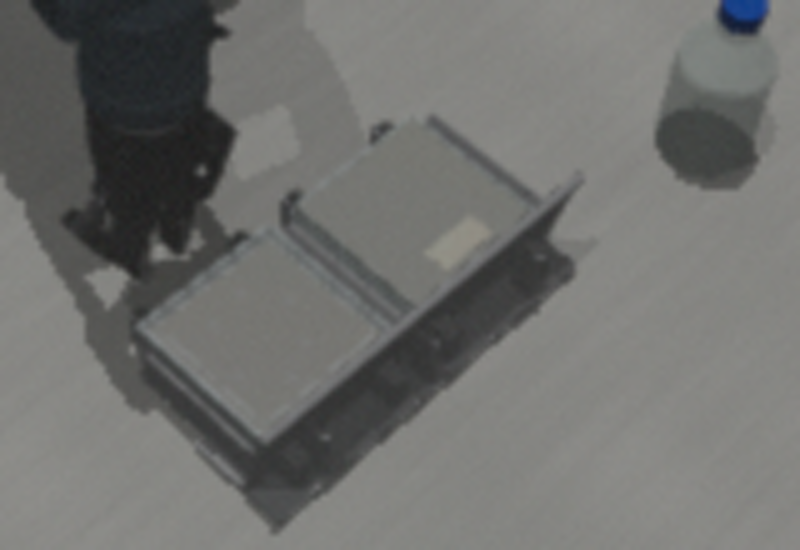

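Emit:
servo_tool(plan=[[[0.015, 0.002, 0, 0, -0.4], [0.015, 0, 0, 0, -0.4], [0.005, 0, 0, 0, -0.4], [0, 0, 0, 0, -0.4]]])

```text
time_s: 4.6
eef_pos: [0.526, -0.0187, 0.0413]
eef_rot: [0.0, 1.0, -0.01, 0.001]
wrist_force: [-0.8, 0.3, -0.4]
opening: 0.302
```

Emit:
servo_tool(plan=[[[0.002, 0, 0, 0, -0.4], [0.002, 0, 0, 0, -0.4], [0, 0, 0, 0, -0.4]]])

```text
time_s: 4.9
eef_pos: [0.5267, -0.0182, 0.04]
eef_rot: [-0.0, 1.0, -0.01, -0.003]
wrist_force: [-8.8, -0.2, 5.4]
opening: 0.302
```

Emit:
servo_tool(plan=[[[0.001, 0, 0.004, 0, -0.4], [0, 0, 0.004, 0, -0.4], [0, 0, 0.004, 0, -0.4], [0, 0, 0.004, 0, -0.4]]])

```text
time_s: 5.3
eef_pos: [0.5279, -0.0182, 0.0556]
eef_rot: [-0.0, 1.0, -0.011, -0.002]
wrist_force: [-4.2, -0.7, 0.1]
opening: 0.3
```

Run:
```python
from h import *
c=snap("wrist","wrist3.png",None,1.5)
snap("scene","scene4.png",(130,240,210,370),5)
```

```text
(no output)
```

View pics/wrist3.png

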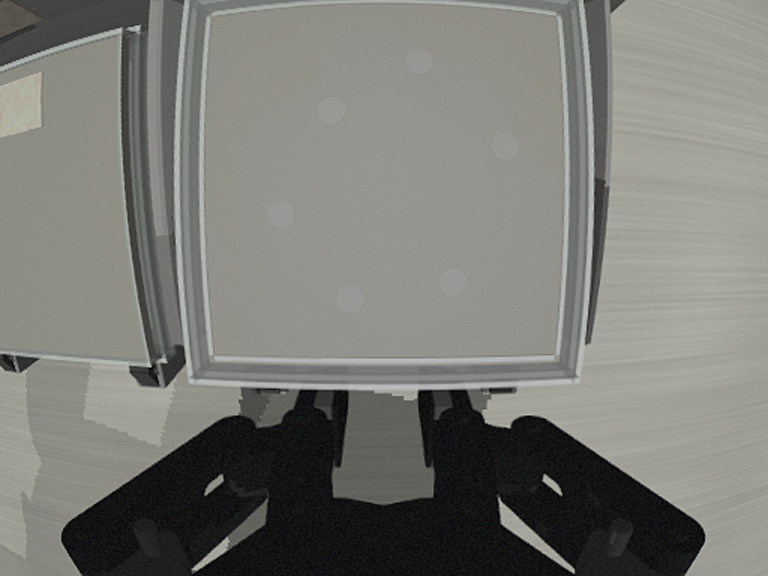

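View pics/scene4.png

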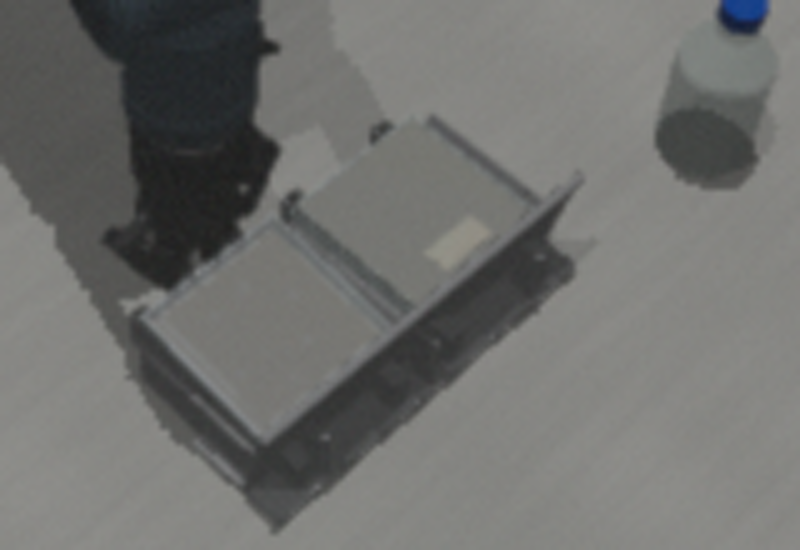

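Emit:
servo_tool(plan=[[[0.0005, 0, 0.005, 0, -0.4], [0.001, 0, 0.005, 0, -0.4], [0.001, 0, 0.005, 0, -0.4], [0.001, 0, 0.005, 0, -0.4], [0.001, 0, 0.005, 0, -0.4]]])

```text
time_s: 5.9
eef_pos: [0.5314, -0.0182, 0.0804]
eef_rot: [-0.0, 1.0, -0.01, -0.004]
wrist_force: [-11.8, -2.1, 1.1]
opening: 0.296
```

Emit:
servo_tool(plan=[[[0.0013, 0, 0.005, 0, -0.4], [0.0015, 0, 0.005, 0, -0.4], [0.0016, 0, 0.005, 0, -0.4], [0.0018, 0, 0.005, 0, -0.4]]])

```text
time_s: 6.3
eef_pos: [0.5376, -0.0182, 0.1007]
eef_rot: [-0.0, 1.0, -0.01, -0.004]
wrist_force: [-12.8, -1.8, 2.7]
opening: 0.3
```

Run:
```python
from h import *
c=snap("wrist","wrist4.png",None,1.5)
snap("scene","scene5.png",(100,240,200,370),4.5)
```

```text
(no output)
```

View pics/wrist4.png

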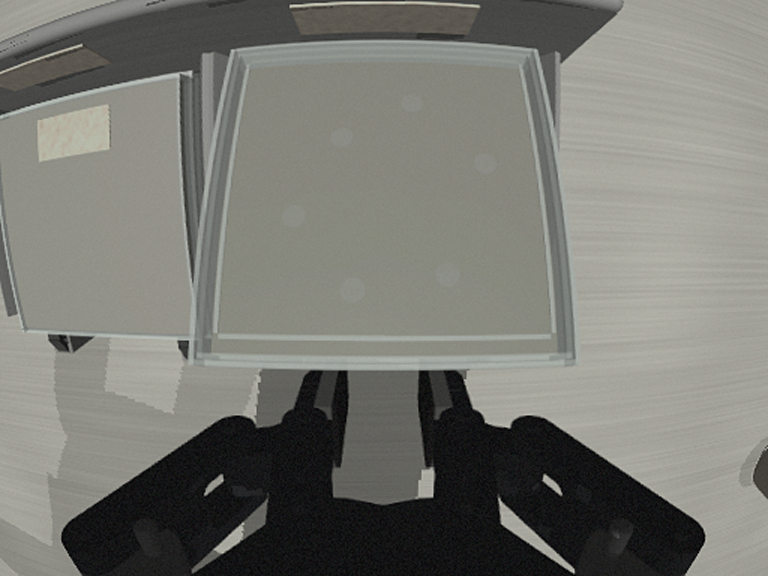

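View pics/scene5.png

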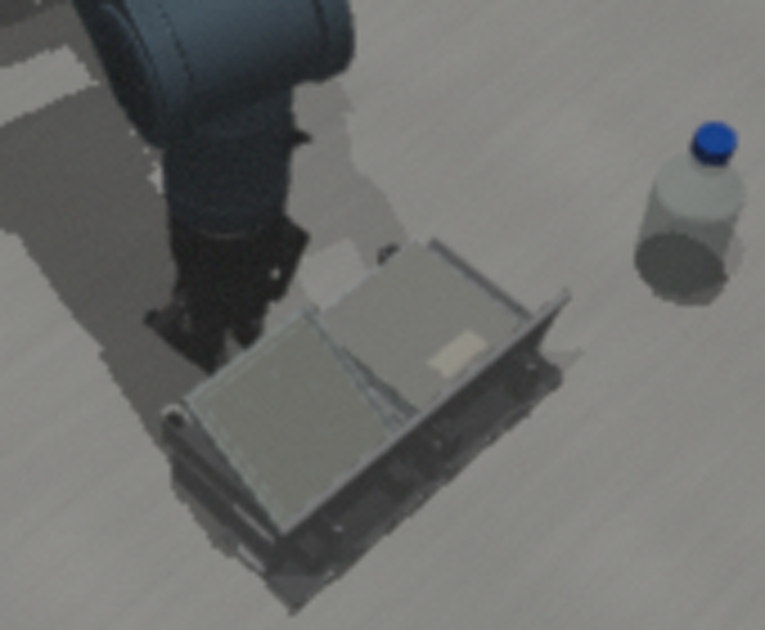

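Emit:
servo_tool(plan=[[[0.0017, 0, 0.006, 0, -0.4], [0.002, 0, 0.006, 0, -0.4], [0.0025, 0, 0.005, 0, -0.4], [0.0035, 0, 0.005, 0, -0.4], [0.004, 0, 0.005, 0, -0.4], [0.004, 0, 0.005, 0, -0.4]]])

```text
time_s: 7.0
eef_pos: [0.5589, -0.0185, 0.1341]
eef_rot: [0.0, 1.0, -0.011, 0.001]
wrist_force: [0.2, 0.0, -0.0]
opening: 0.296
```

Run:
```python
from h import *
c=snap("wrist","wrist5.png",None,1.5)
snap("scene","scene6.png",(100,240,200,370),4.5)
```

```text
(no output)
```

View pics/wrist5.png

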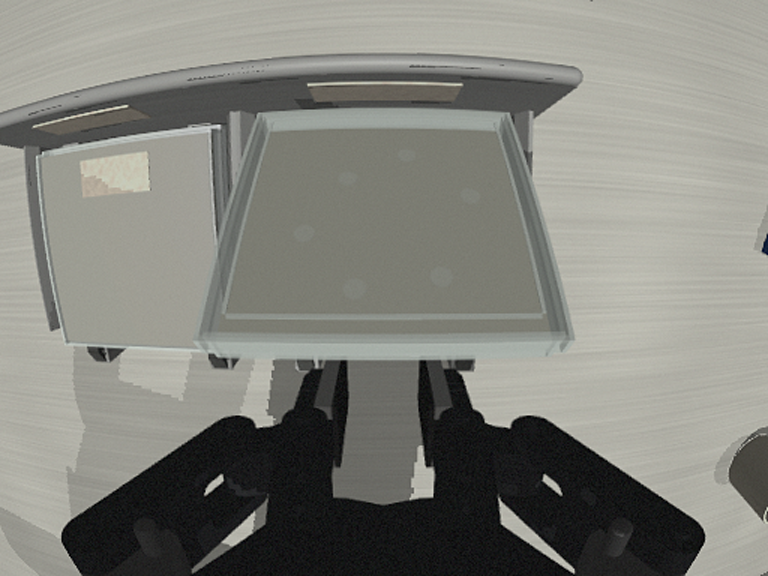

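View pics/scene6.png

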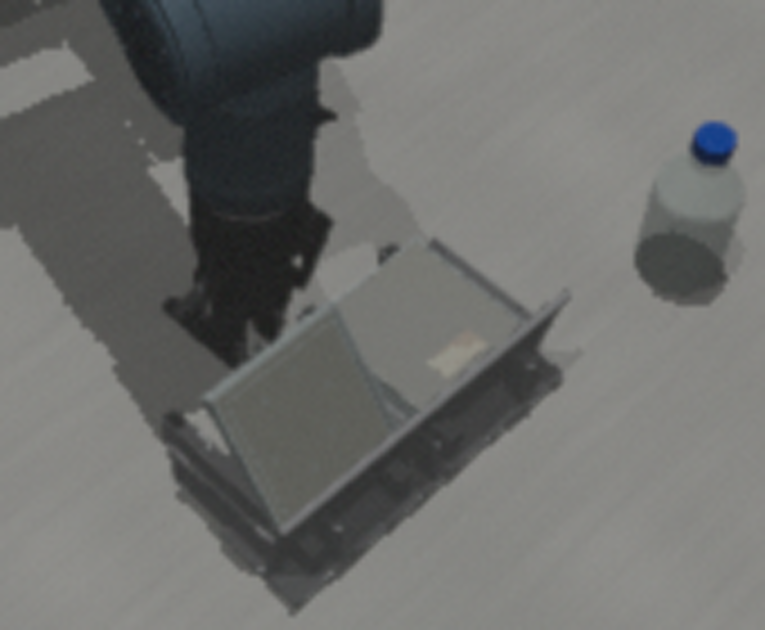

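Emit:
servo_tool(plan=[[[0.005, 0, 0.004, 0, -0.4], [0.005, 0, 0.004, 0, -0.4], [0.0055, 0, 0.004, 0, -0.4], [0.0055, 0, 0.003, 0, -0.4], [0.0055, 0, 0.003, 0, -0.4], [0.0055, 0, 0.002, 0, -0.4], [0, 0, 0, 0, -0.4]]])

```text
time_s: 7.8
eef_pos: [0.5916, -0.0186, 0.1536]
eef_rot: [0.0, 1.0, -0.011, 0.001]
wrist_force: [-0.3, 0.3, -0.3]
opening: 0.3
```

Run:
```python
from h import *
c=snap("wrist","wrist6.png",None,1.5)
snap("scene","scene7.png",(100,240,200,370),4.5)
```

```text
(no output)
```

View pics/wrist6.png

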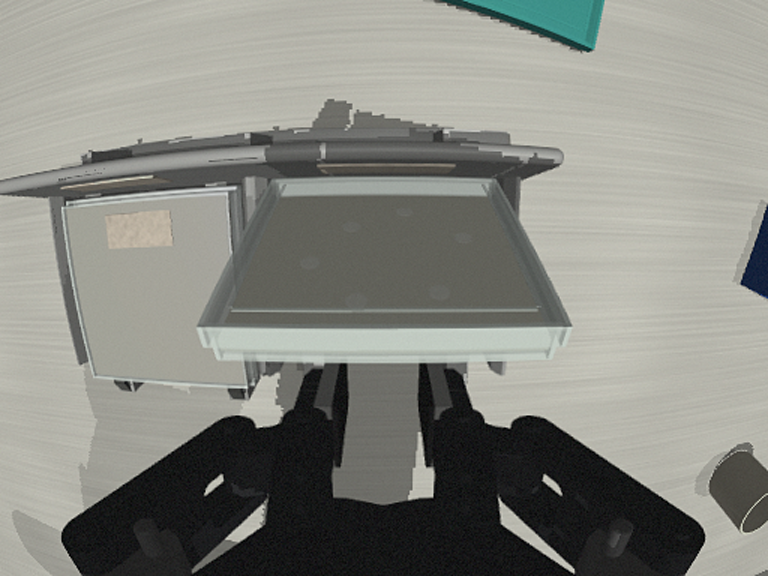

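View pics/scene7.png

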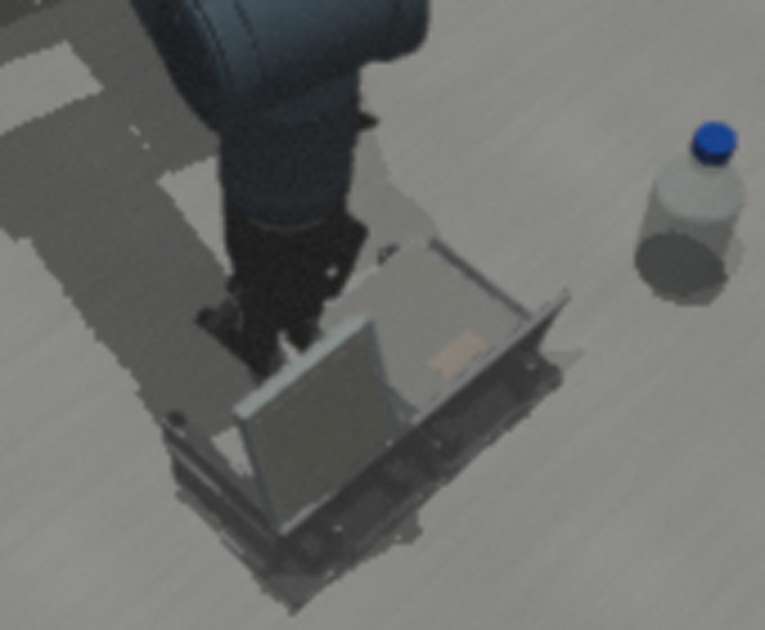

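Emit:
servo_tool(plan=[[[0.005, 0, 0.002, 0, -0.4], [0.005, 0, 0.002, 0, -0.4], [0.005, 0, 0.001, 0, -0.4], [0.005, 0, 0, 0, -0.4], [0.005, 0, 0, 0, -0.4], [0.004, 0, 0, 0, -0.4], [0.004, 0, 0, 0, -0.4], [0, 0, 0, 0, -0.4]]])

```text
time_s: 8.7
eef_pos: [0.624, -0.0185, 0.1582]
eef_rot: [0.0, 1.0, -0.011, 0.0]
wrist_force: [-0.9, -0.5, 0.9]
opening: 0.302
```

Run:
```python
from h import *
c=snap("wrist","wrist7.png",None,1.5)
snap("scene","scene8.png",(100,240,200,370),4.5)
```

```text
(no output)
```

View pics/wrist7.png

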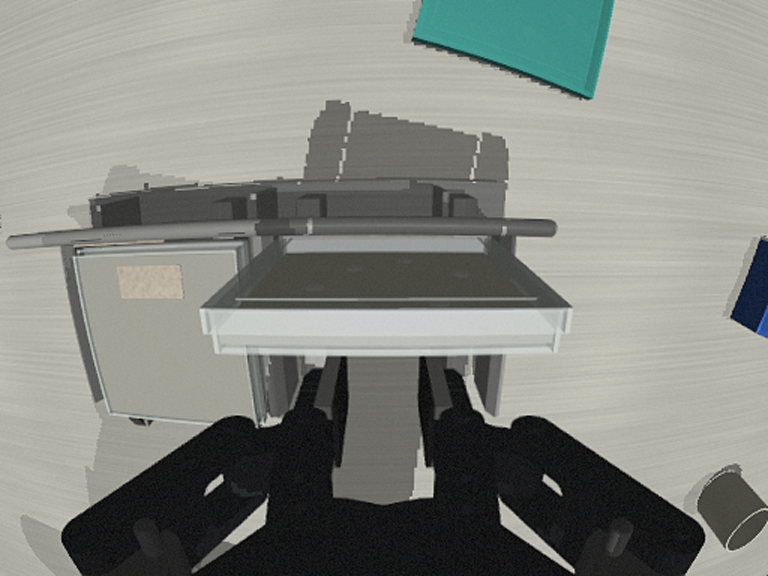

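View pics/scene8.png

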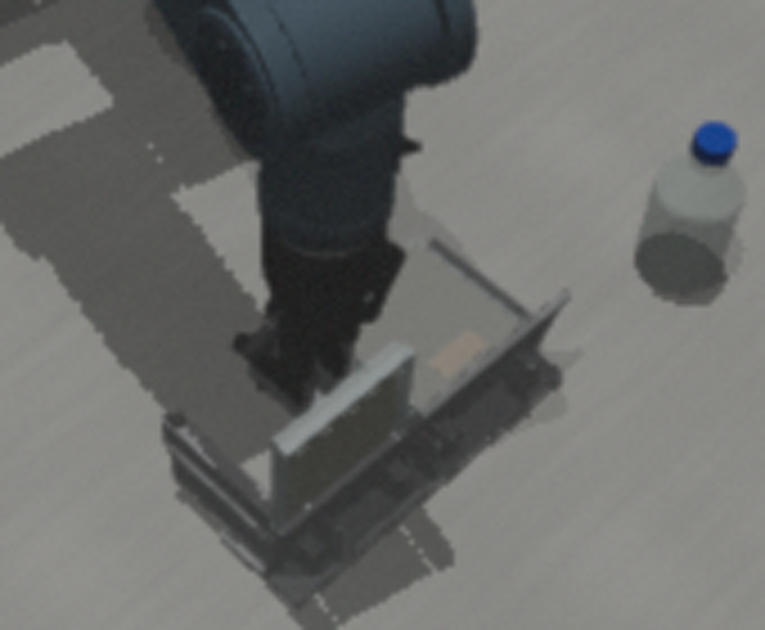

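Emit:
servo_tool(plan=[[[0.003, 0, 0, 0, -0.4], [0.003, 0, 0, 0, -0.4], [0.002, 0, 0, 0, -0.4], [0, 0, 0, 0, -0.4]]])

```text
time_s: 9.2
eef_pos: [0.6318, -0.0185, 0.1583]
eef_rot: [0.0, 1.0, -0.011, 0.0]
wrist_force: [-0.0, -0.9, 0.1]
opening: 0.304
```

Emit:
servo_tool(plan=[[[-0.002, 0, 0, 0, -0.4], [-0.002, 0, 0, 0, -0.4], [-0.002, 0, 0, 0, -0.4], [-0.002, 0, 0, 0, -0.4], [0, 0, 0, 0, -0.4]]])

```text
time_s: 9.7
eef_pos: [0.6232, -0.0185, 0.1583]
eef_rot: [0.0, 1.0, -0.011, -0.0]
wrist_force: [-0.5, 0.7, -0.2]
opening: 0.298
```

Run:
```python
from h import *
c=snap("wrist","wrist8.png",None,1.5)
snap("scene","scene9.png",(100,240,200,370),4.5)
```

```text
(no output)
```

View pics/wrist8.png

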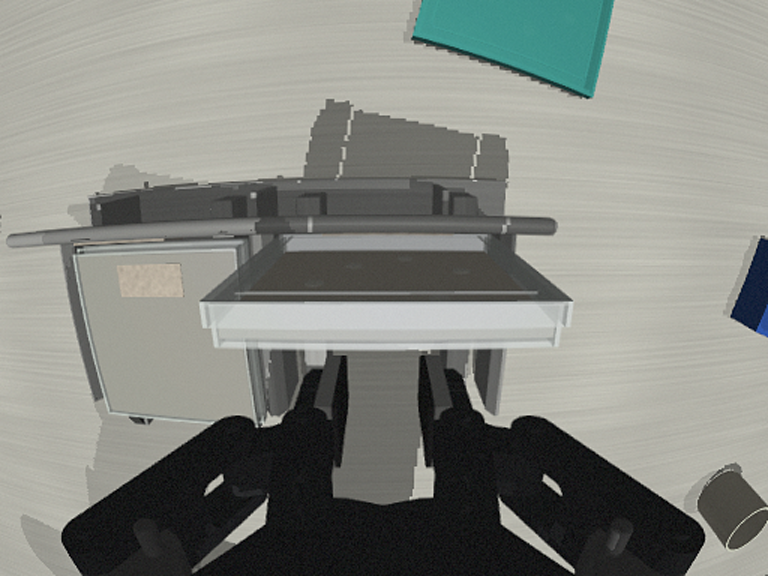

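View pics/scene9.png

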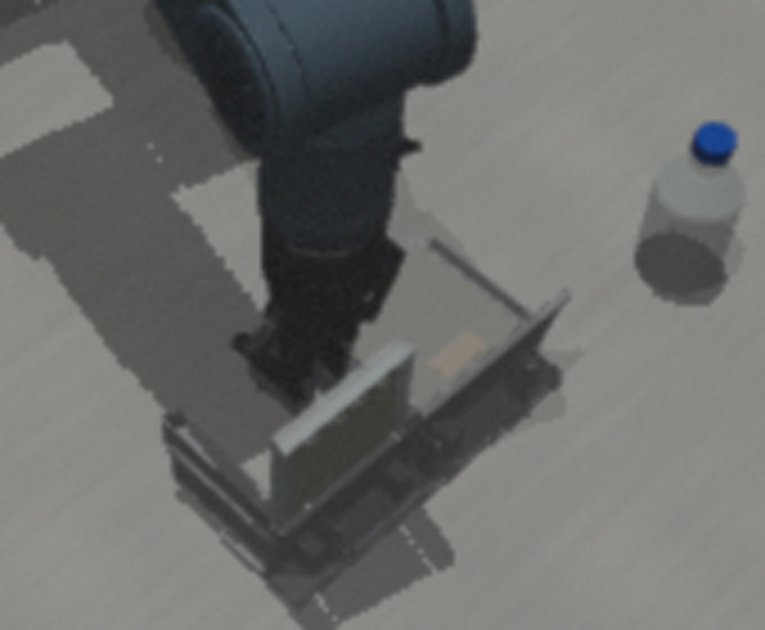

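Emit:
servo_tool(plan=[[[-0.005, 0, 0, 0, -0.4], [-0.01, 0, 0, 0, -0.4], [-0.01, 0, 0.01, 0, -0.4], [0, 0, 0.03, 0, 0.2], [0, 0, 0.04, 0, 1], [0, 0, 0.02, 0, 1], [0, 0, 0, 0, 1]]])

```text
time_s: 10.5
eef_pos: [0.5999, -0.0188, 0.2625]
eef_rot: [0.001, 1.0, -0.011, 0.004]
wrist_force: [-0.3, -1.2, 0.6]
opening: 0.954
```

Run:
```python
from h import *
st()
c=snap("wrist","wrist9.png",None,1.5)
import pickle; pickle.dump(c,open("w9.pkl","wb"))
s=snap("top"); 
for n,c in (("wrist",c),("top",s)):
  print(n,[(d["conf"],(np.array(d["centre"])[::-1]*[512,384]).round(1)) for d in pinpoint(c,"dish")])
cv2.imwrite("pics/top4.png",cv2.resize(s["img"][120:240,160:310],None,fx=5,fy=5))
```

```text
{'time_s': 10.5, 'eef_pos': [0.5999, -0.0188, 0.2625], 'eef_rot': [0.0008, 0.9999, -0.0106, 0.0035], 'wrist_force': [-0.2908, -1.242, 0.6384], 'opening': 0.9538, 'q': [-0.2289, 0.2176, 1.5284, 0.0, 1.3884, 1.363]}
wrist [(0.63, array([253.3, 129. ])), (0.57, array([325.1,   3.8]))]
top [(0.4, array([262.6, 165.5]))]
```

View pics/wrist9.png

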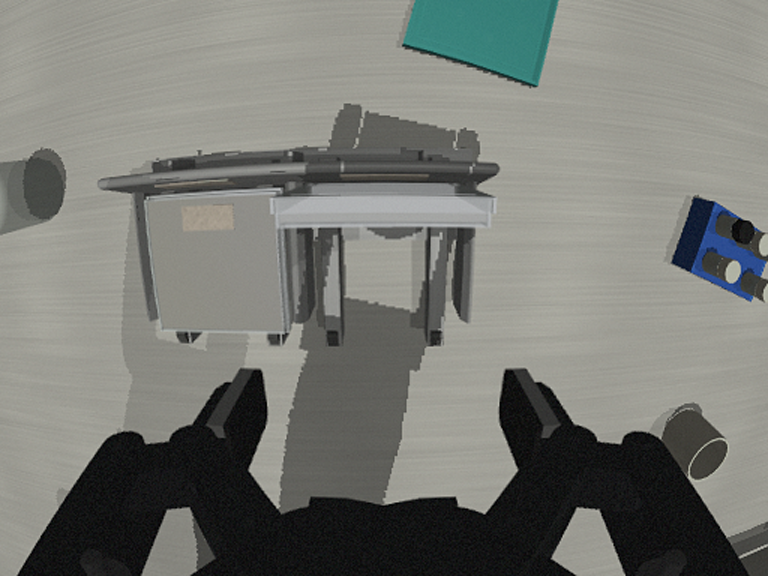

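Run:
```python
from h import *
import pickle; c=pickle.load(open("w9.pkl","rb"))
for p in((272,197),(496,197),(278,227),(490,227)): print(p,fonz(c,(p[0]/1.5,p[1]/1.5),.16).round(4))
print("plate top",[fonz(c,(u/1.5,v/1.5),.1).round(4) for u,v in((100,180),(497,165))])
print("catch",[fonz(c,(u/1.5,v/1.5),.046).round(4) for u,v in((334,338),(435,337))])
print("runner gap back",[fonz(c,(u/1.5,v/1.5),.04).round(4) for u,v in((343,290),(428,290))])
```

```text
(272, 197) [0.6598 0.0391 0.16  ]
(496, 197) [ 0.6572 -0.0794  0.16  ]
(278, 227) [0.6435 0.0369 0.16  ]
(490, 227) [ 0.641  -0.0765  0.16  ]
plate top [array([0.6794, 0.1911, 0.1   ]), array([ 0.6733, -0.0954,  0.1   ])]
catch [array([0.5305, 0.0244, 0.046 ]), array([ 0.5295, -0.0612,  0.046 ])]
runner gap back [array([0.5709, 0.0151, 0.04  ]), array([ 0.5694, -0.0553,  0.04  ])]
```

View pics/top4.png

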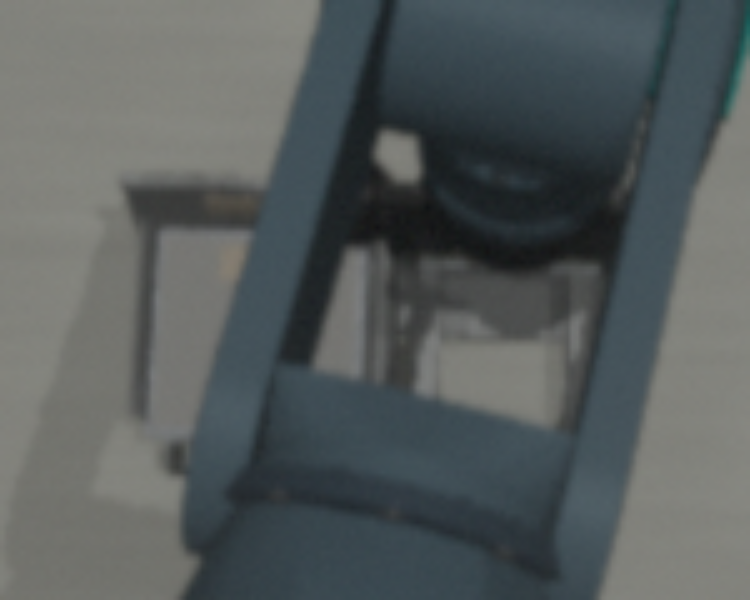

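Emit:
servo_tool(plan=[[[0.01, 0, 0, -0.14, 1], [0.01, 0, 0, -0.14, 1], [0.01, 0, 0, -0.14, 1], [0.01, 0, 0, -0.14, 1], [0.01, 0, 0, -0.14, 1], [0, -0.001, 0, -0.14, 1], [0, 0, 0, -0.14, 1], [0, 0, 0, -0.14, 1]]])

```text
time_s: 11.5
eef_pos: [0.6476, -0.0193, 0.2557]
eef_rot: [0.001, 0.84, -0.543, -0.002]
wrist_force: [-0.8, 0.3, 1.0]
opening: 0.997
```

Emit:
servo_tool(plan=[[[0, 0, 0, -0.14, 1], [0, 0, 0, -0.14, 1], [0, 0, -0.01, -0.14, 1], [0, 0, -0.02, -0.03, 1], [0, 0, -0.02, 0, 1], [0, 0, 0, 0, 1]]])

```text
time_s: 12.1
eef_pos: [0.6455, -0.0189, 0.2027]
eef_rot: [-0.003, -0.7, 0.714, 0.004]
wrist_force: [-0.6, -0.7, -0.5]
opening: 1.003
```

Run:
```python
from h import *
st()
c=snap("wrist","wrist10.png",None,1.5)
import pickle; pickle.dump(c,open("w10.pkl","wb"))
snap("scene","scene10.png",(100,240,200,370),4.5)
```

```text
{'time_s': 12.1, 'eef_pos': [0.6455, -0.0189, 0.2027], 'eef_rot': [-0.0026, -0.6998, 0.7143, 0.004], 'wrist_force': [-0.6229, -0.6646, -0.4535], 'opening': 1.003, 'q': [-0.2127, 0.3781, 1.4489, -0.0, 1.3242, 2.9493]}
```

View pics/wrist10.png

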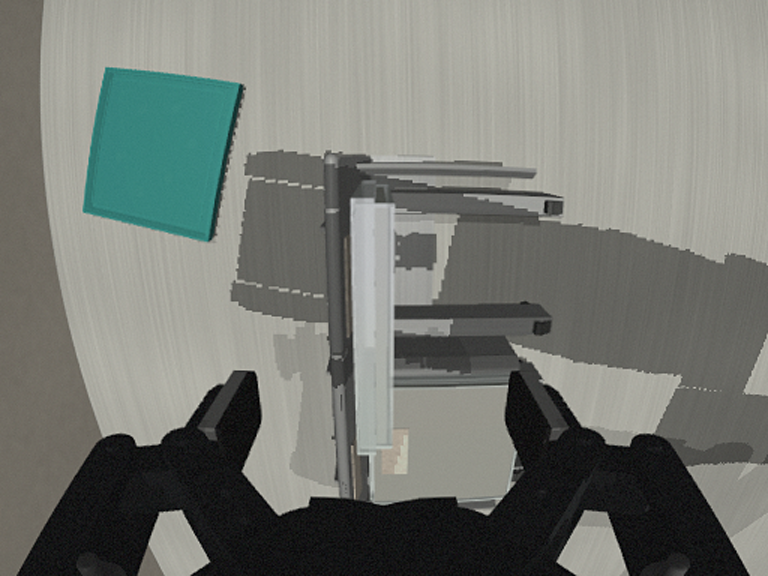

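View pics/scene10.png

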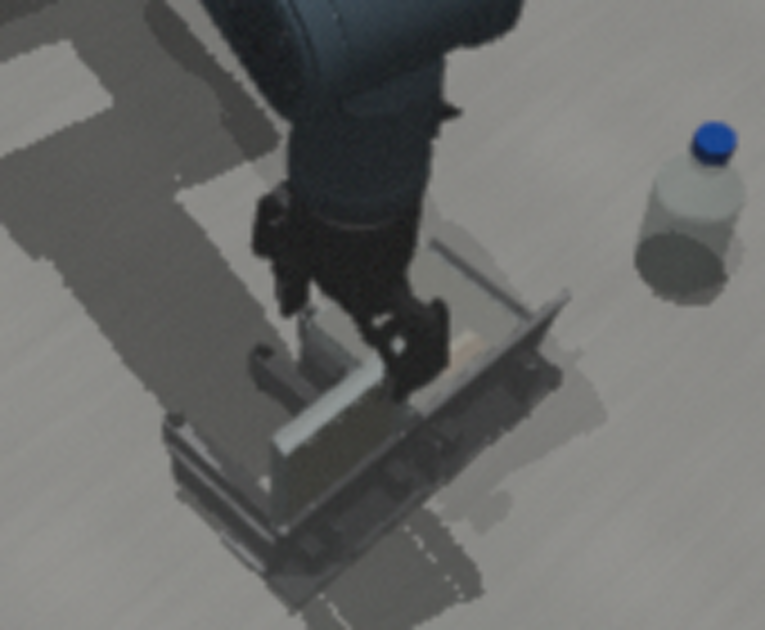

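Emit:
servo_tool(plan=[[[0.005, -0.001, -0.01, 0, 1], [0, 0, -0.015, 0, 1], [0, 0, -0.015, 0, 1], [0, 0, -0.015, 0, 1], [0, 0, -0.015, 0, 1], [0, 0, 0, 0, 1]]])

```text
time_s: 12.8
eef_pos: [0.6514, -0.0201, 0.1346]
eef_rot: [-0.002, -0.7, 0.714, 0.002]
wrist_force: [-1.3, 0.5, -1.4]
opening: 0.999
```

Run:
```python
from h import *
st()
c=snap("wrist","wrist11.png",None,1.5)
```

```text
{'time_s': 12.8, 'eef_pos': [0.6514, -0.0201, 0.1346], 'eef_rot': [-0.0016, -0.6998, 0.7143, 0.0024], 'wrist_force': [-1.2707, 0.5015, -1.3695], 'opening': 0.9987, 'q': [-0.2125, 0.4599, 1.4827, -0.0, 1.2047, 2.9495]}
```

View pics/wrist11.png

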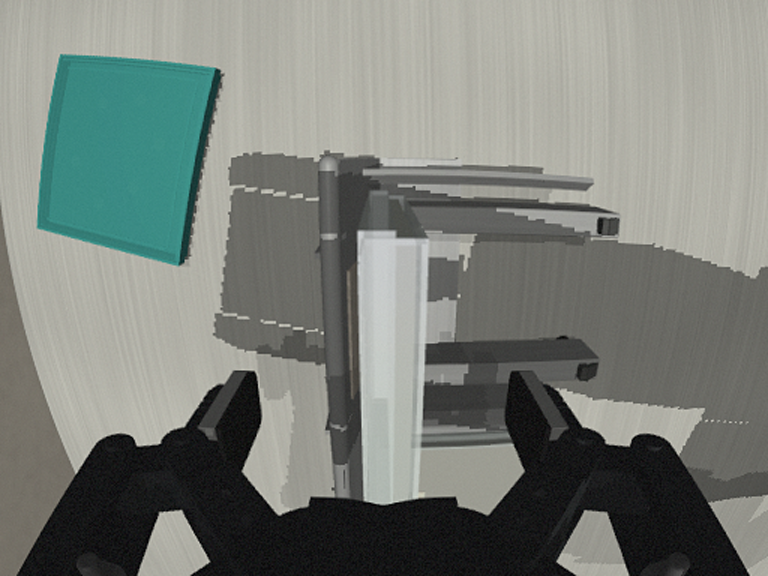

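Emit:
servo_tool(plan=[[[-0.002, 0, 0, 0, 0], [0, 0, 0, 0, -0.3], [0, 0, 0, 0, -0.5], [0, 0, 0, 0, -1], [0, 0, 0, 0, -1], [0, 0, 0, 0, -1], [0, 0, 0, 0, -1], [0, 0, 0, 0, -1]]])

```text
time_s: 13.65
eef_pos: [0.6508, -0.0205, 0.1389]
eef_rot: [-0.001, -0.7, 0.714, 0.001]
wrist_force: [-4.2, -0.0, 5.1]
opening: 0.188
```

Run:
```python
from h import *
st()
c=snap("wrist","wrist12.png",None,1.5)
```

```text
{'time_s': 13.65, 'eef_pos': [0.6508, -0.0205, 0.1389], 'eef_rot': [-0.0007, -0.6999, 0.7142, 0.0006], 'wrist_force': [-4.1687, -0.0132, 5.0627], 'opening': 0.1878, 'q': [-0.2131, 0.4513, 1.4855, -0.0005, 1.2065, 2.9488]}
```

View pics/wrist12.png

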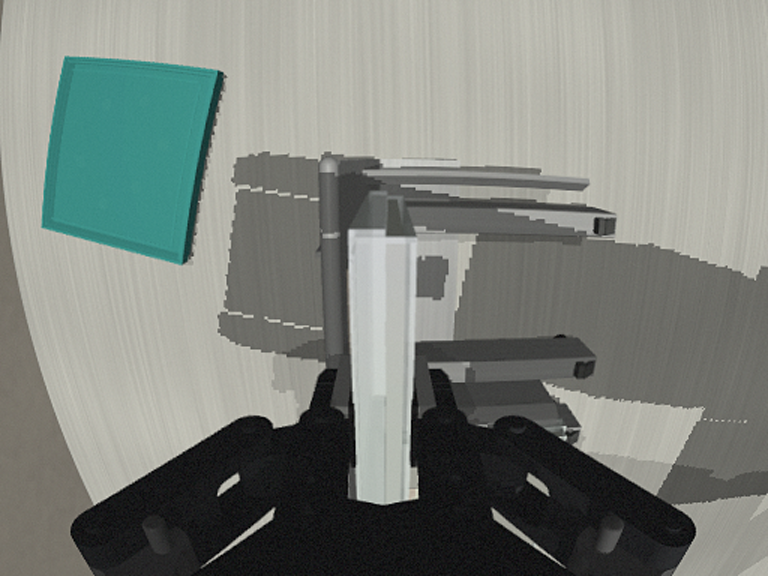

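Emit:
servo_tool(plan=[[[0, 0, 0.005, 0, -1], [0, 0, 0.01, 0, -1], [0, 0, 0.015, 0, -1], [0, 0, 0.02, 0, -1], [0, 0, 0.02, 0, -1], [0, 0, 0.02, 0, -1], [0, 0, 0.01, 0, -1], [0, 0, 0, 0, -1]]])

```text
time_s: 14.5
eef_pos: [0.6528, -0.0207, 0.2412]
eef_rot: [0.001, -0.7, 0.714, -0.002]
wrist_force: [-0.1, -0.2, -1.6]
opening: 0.191
```

Run:
```python
from h import *
st()
c=snap("wrist","wrist13.png",None,1.5)
snap("scene","scene13.png",(100,240,200,370),4.5)
```

```text
{'time_s': 14.5, 'eef_pos': [0.6528, -0.0207, 0.2412], 'eef_rot': [0.0014, -0.6999, 0.7143, -0.002], 'wrist_force': [-0.114, -0.2107, -1.5656], 'opening': 0.191, 'q': [-0.2131, 0.3517, 1.404, 0.0001, 1.381, 2.9489]}
```

View pics/wrist13.png

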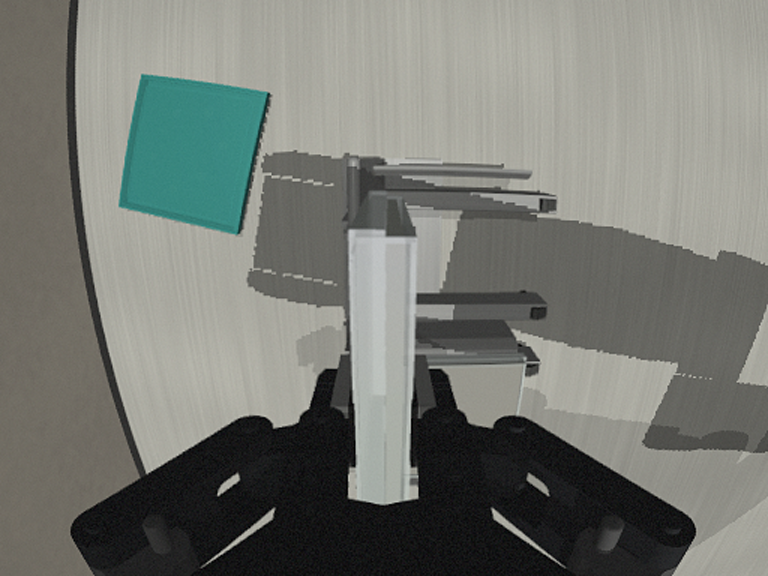

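View pics/scene13.png

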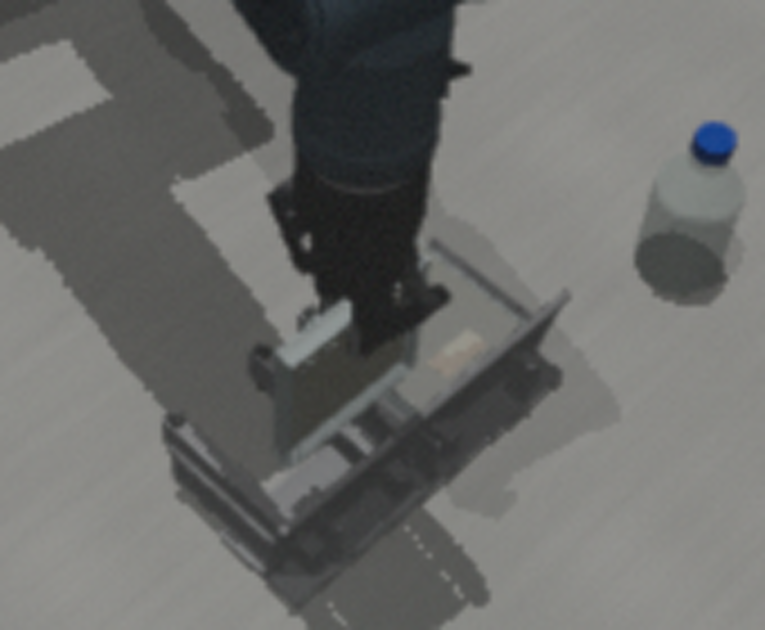

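Emit:
servo_tool(plan=[[[0, 0, 0, 0.14, -1], [0, 0, 0, 0.14, -1], [0, 0, 0, 0.14, -1], [0, 0, 0, 0.14, -1], [0, 0, 0, 0.14, -1], [0, 0, 0, 0.14, -1], [0, 0, 0, 0.14, -1], [0, 0, 0, 0.14, -1]]])

```text
time_s: 15.4
eef_pos: [0.6507, -0.0203, 0.2363]
eef_rot: [0.0, 0.973, -0.231, -0.002]
wrist_force: [0.1, -0.0, -1.5]
opening: 0.191
```

Emit:
servo_tool(plan=[[[0, 0, 0, 0.14, -1], [0, 0, 0, 0.14, -1], [0, 0, 0, 0.14, -1], [0, 0, 0, 0.14, -1], [0, 0, 0, 0.14, -1], [0, 0, 0, 0.14, -1], [0, 0, 0, 0.14, -1], [0, 0, 0, 0.14, -1]]])

```text
time_s: 16.2
eef_pos: [0.6507, -0.0203, 0.2363]
eef_rot: [-0.001, 0.947, 0.321, -0.001]
wrist_force: [0.0, 0.5, -2.0]
opening: 0.194
```

Emit:
servo_tool(plan=[[[0, 0, 0, 0.14, -1], [0, 0, 0, 0.14, -1], [0, 0, 0, 0.14, -1], [0, 0, 0, 0.14, -1], [0, 0, 0, 0.14, -1], [0, 0, 0, 0.14, -1], [0, 0, 0, 0.06, -1], [0, 0, 0, 0, -1]]])

```text
time_s: 17.0
eef_pos: [0.6508, -0.0203, 0.2365]
eef_rot: [-0.001, 0.715, 0.699, -0.001]
wrist_force: [-0.2, 0.7, -0.9]
opening: 0.194
```

Run:
```python
from h import *
st()
o=get_obs()["eef_rot"]; print("yaw",2*np.arctan2(o[2],o[1]))
c=snap("wrist","wrist14.png",None,1.5)
import pickle; pickle.dump(c,open("w14.pkl","wb"))
snap("scene","scene14.png",(100,240,200,370),4.5)
```

```text
{'time_s': 17.0, 'eef_pos': [0.6508, -0.0203, 0.2365], 'eef_rot': [-0.0012, 0.7147, 0.6994, -0.0008], 'wrist_force': [-0.2156, 0.6757, -0.8503], 'opening': 0.1936, 'q': [-0.2131, 0.3559, 1.4081, 0.0, 1.3804, -0.1915]}
yaw 1.5491498497837226
```

View pics/wrist14.png

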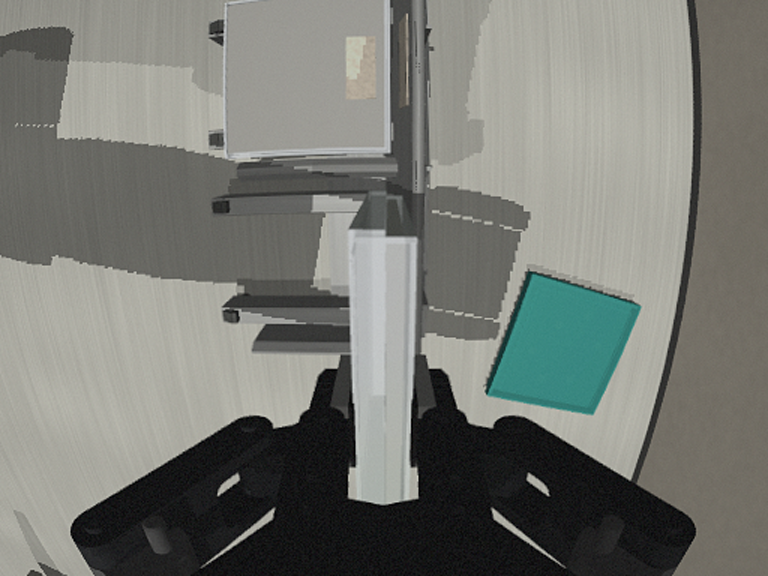

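View pics/scene14.png

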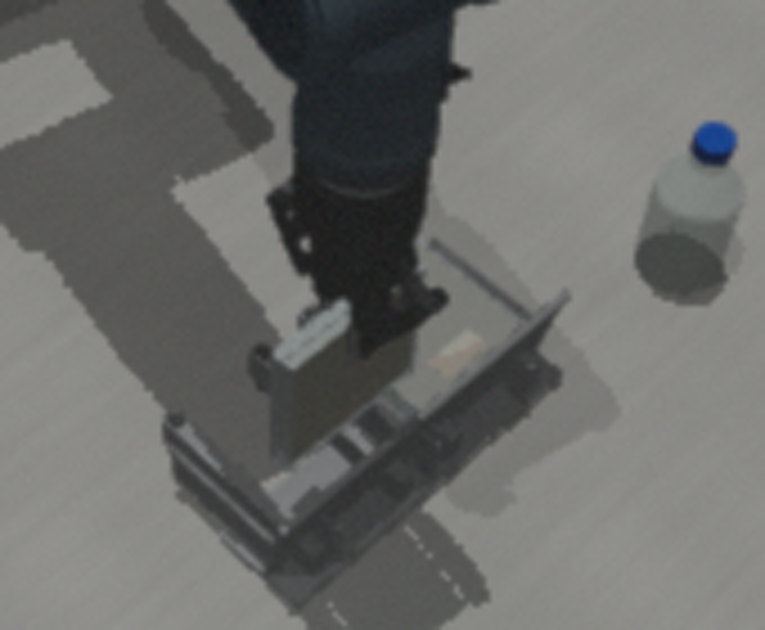

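Run:
```python
from h import *
import pickle; c=pickle.load(open("w14.pkl","rb"))
f=lambda u,v,z:fonz(c,(u/1.5,v/1.5),z).round(4)
for z in(.2555,.2585): print(z,f(348,230,z),f(417,236,z), f(372,231,z),f(388,234,z))
print("bottom end z .138", f(372,193,.138),f(357,200,.138))
print("runner inner edges", [f(u,v,.04) for u,v in((300,213),(300,302))], "catch",f(213,206,.043),f(225,316,.043))
print("guides top .056", [f(u,v,.056) for u,v in((300,327),(300,178))])
```

```text
0.2555 [0.6448 0.0397 0.2555] [0.6621 0.0378 0.2555] [0.6508 0.0393 0.2555] [0.6548 0.0384 0.2555]
0.2585 [0.6451 0.0402 0.2585] [0.6619 0.0383 0.2585] [0.6509 0.0398 0.2585] [0.6548 0.0389 0.2585]
bottom end z .138 [0.6476 0.0388 0.138 ] [0.6399 0.0355 0.138 ]
runner inner edges [array([0.5909, 0.0176, 0.04  ]), array([ 0.5861, -0.052 ,  0.04  ])] catch [0.5234 0.0271 0.043 ] [ 0.5229 -0.0619  0.043 ]
guides top .056 [array([ 0.5877, -0.0666,  0.056 ]), array([0.5953, 0.0444, 0.056 ])]
```

Emit:
servo_tool(plan=[[[-0.004, 0, -0.01, 0, -1], [0, 0, -0.02, 0, -1], [0, 0, -0.02, 0, -1], [0, 0, -0.015, 0, -1], [0, 0, -0.01, 0, -1], [0, 0, -0.008, 0, -1], [0, 0, 0, 0, -1]]])

```text
time_s: 17.8
eef_pos: [0.6469, -0.0204, 0.154]
eef_rot: [-0.001, 0.715, 0.699, -0.001]
wrist_force: [-0.7, 0.3, -1.2]
opening: 0.192
```

Run:
```python
from h import *
st()
c=snap("wrist","wrist15.png",None,1.5)
snap("scene","scene15.png",(100,240,200,370),4.5)
```

```text
{'time_s': 17.8, 'eef_pos': [0.6469, -0.0204, 0.154], 'eef_rot': [-0.0008, 0.7149, 0.6992, -0.0005], 'wrist_force': [-0.6721, 0.3251, -1.2058], 'opening': 0.1916, 'q': [-0.2145, 0.4263, 1.4873, -0.0, 1.2299, -0.1923]}
```

View pics/wrist15.png

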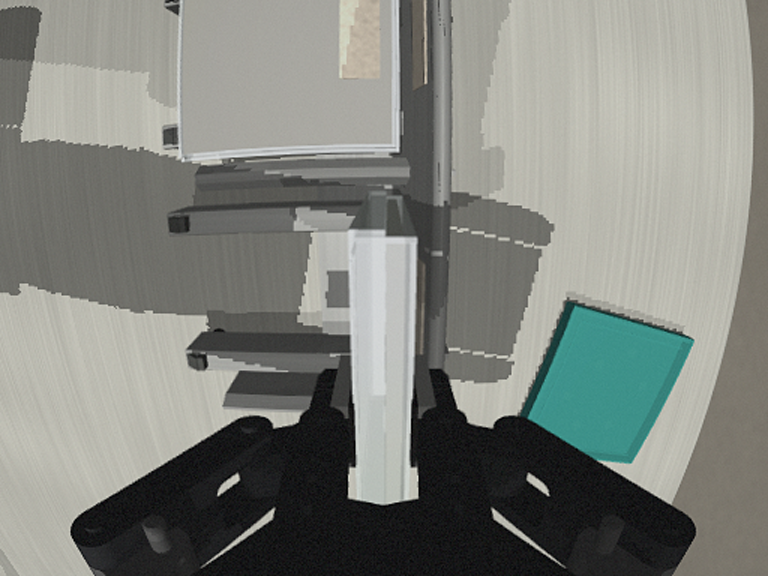

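View pics/scene15.png

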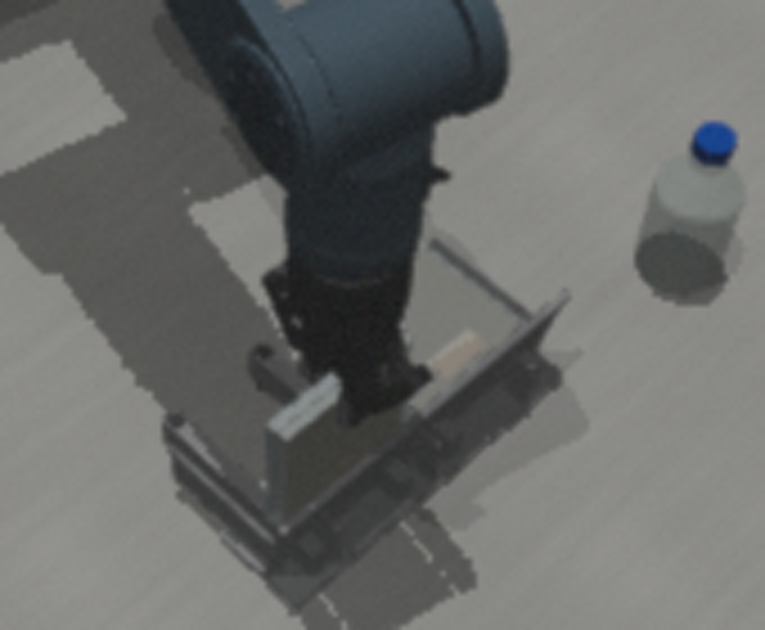

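Nicely in the lane. Lowering to contact in small steps.

Emit:
servo_tool(plan=[[[0, 0, -0.003, 0, -1], [0, 0, -0.003, 0, -1], [0, 0, -0.003, 0, -1], [0, 0, 0, 0, -1]]])

```text
time_s: 18.3
eef_pos: [0.6472, -0.0204, 0.1457]
eef_rot: [-0.0, 0.715, 0.699, -0.0]
wrist_force: [-0.6, 0.3, -2.5]
opening: 0.191
```

Emit:
servo_tool(plan=[[[0, 0, -0.002, 0, -1], [0, 0, -0.002, 0, -1], [0, 0, 0, 0, -1]]])

```text
time_s: 18.6
eef_pos: [0.6473, -0.0205, 0.1419]
eef_rot: [-0.0, 0.715, 0.699, -0.0]
wrist_force: [-0.4, -0.7, -2.1]
opening: 0.192
```

Emit:
servo_tool(plan=[[[0, 0, -0.002, 0, -1], [0, 0, -0.001, 0, -1], [0, 0, 0, 0, -1]]])

```text
time_s: 18.9
eef_pos: [0.6474, -0.0204, 0.139]
eef_rot: [-0.0, 0.715, 0.699, -0.0]
wrist_force: [-0.6, -0.4, -1.5]
opening: 0.19
```

Emit:
servo_tool(plan=[[[0, 0, -0.002, 0, -1], [0, 0, 0, 0, -1]]])

```text
time_s: 19.1
eef_pos: [0.6482, -0.0206, 0.1387]
eef_rot: [0.001, 0.715, 0.699, 0.0]
wrist_force: [-2.1, 1.1, 4.6]
opening: 0.193
```

Emit:
servo_tool(plan=[[[0, 0, -0.002, 0, -1], [0, 0, 0, 0, -1]]])

```text
time_s: 19.3
eef_pos: [0.6485, -0.0205, 0.1387]
eef_rot: [0.001, 0.715, 0.699, 0.001]
wrist_force: [-5.2, 1.5, 15.7]
opening: 0.191
```

Emit:
servo_tool(plan=[[[0, 0, 0.002, 0, -1], [0, 0, 0.001, 0, -1], [0, 0, 0, 0, -0.4], [0, 0, 0, 0, -0.3], [0, 0, 0, 0, 0], [0, 0, 0, 0, 0.5], [0, 0, 0, 0, 1], [0, 0, 0, 0, 1]]])

```text
time_s: 20.1
eef_pos: [0.6475, -0.0205, 0.1382]
eef_rot: [-0.0, 0.715, 0.699, -0.0]
wrist_force: [-0.5, -0.2, -1.3]
opening: 0.975
```

Run:
```python
from h import *
st()
c=snap("wrist","wrist16.png",None,1.5)
import pickle; pickle.dump(c,open("w16.pkl","wb"))
snap("scene","scene16.png",(100,240,200,370),4.5)
```

```text
{'time_s': 20.1, 'eef_pos': [0.6475, -0.0205, 0.1382], 'eef_rot': [-0.0, 0.7148, 0.6993, -0.0], 'wrist_force': [-0.5263, -0.2156, -1.2563], 'opening': 0.9752, 'q': [-0.2144, 0.4444, 1.4967, -0.0, 1.2006, -0.1925]}
```

View pics/wrist16.png

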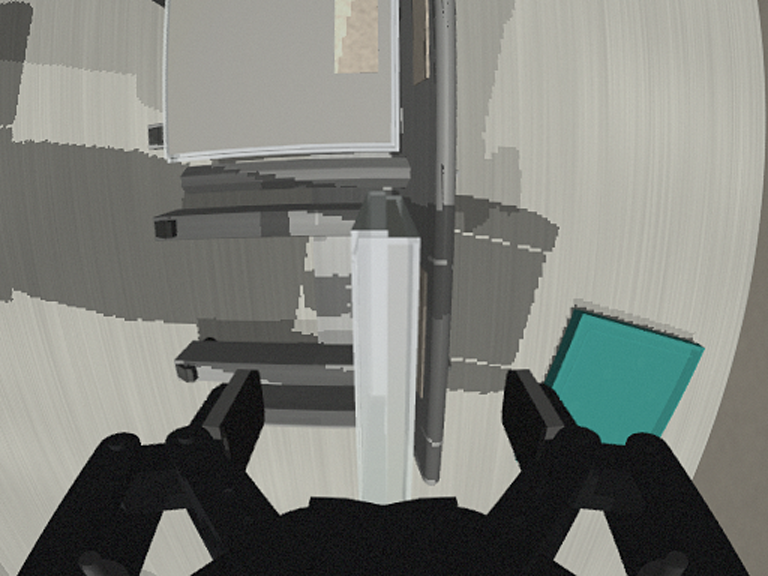

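View pics/scene16.png

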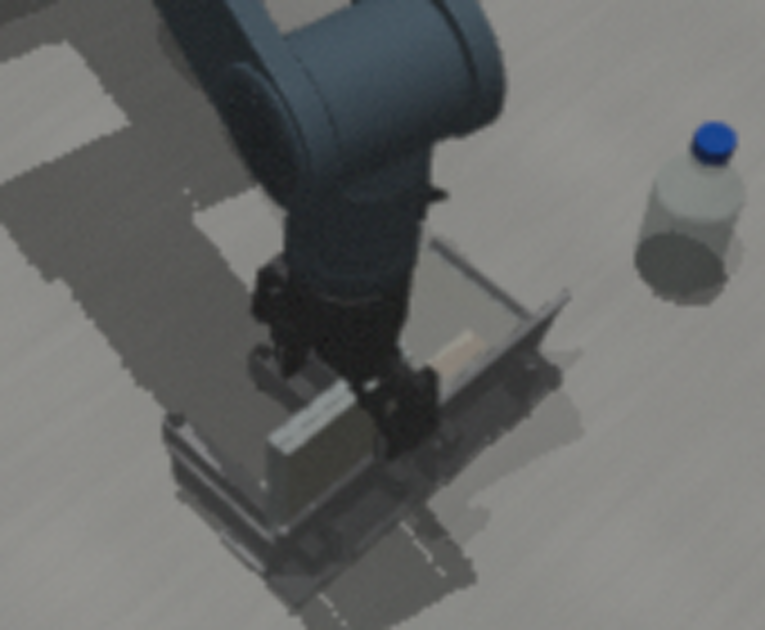

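Emit:
servo_tool(plan=[[[0.001, -0.003, -0.003, -0.14, 1], [0, -0.003, -0.003, -0.14, 1], [0, -0.003, -0.003, -0.14, 1], [0, -0.003, -0.003, -0.14, 1], [0, -0.002, 0, -0.14, 1], [0, 0, 0, -0.1, 1], [0, 0, 0, 0, 1]]])

```text
time_s: 20.9
eef_pos: [0.6485, -0.0346, 0.1262]
eef_rot: [-0.0, 0.931, 0.365, -0.0]
wrist_force: [0.2, 0.8, 0.4]
opening: 0.998
```

Run:
```python
from h import *
st()
c=snap("wrist","wrist17.png",None,1.5)
import pickle; pickle.dump(c,open("w17.pkl","wb"))
```

```text
{'time_s': 20.9, 'eef_pos': [0.6485, -0.0346, 0.1262], 'eef_rot': [-0.0, 0.9309, 0.3653, -0.0], 'wrist_force': [0.2191, 0.7598, 0.4014], 'opening': 0.9982, 'q': [-0.2356, 0.4618, 1.4987, 0.0, 1.1812, 0.5873]}
```

View pics/wrist17.png

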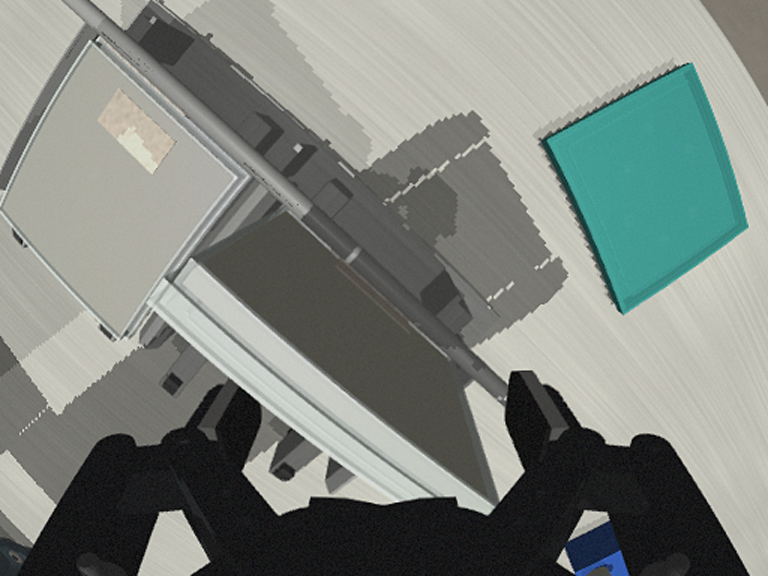

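Emit:
servo_tool(plan=[[[0, 0, 0, -0.08, 1], [0, 0, 0, -0.08, 1], [0, 0, 0, 0, 1]]])

```text
time_s: 21.25
eef_pos: [0.6485, -0.0344, 0.1263]
eef_rot: [-0.0, 0.957, 0.291, 0.0]
wrist_force: [0.3, -0.2, -0.2]
opening: 1.0
```

Run:
```python
from h import *
st()
c=snap("wrist","wrist18.png",None,1.5)
```

```text
{'time_s': 21.25, 'eef_pos': [0.6485, -0.0344, 0.1263], 'eef_rot': [-0.0, 0.9567, 0.291, 0.0], 'wrist_force': [0.2908, -0.1765, -0.1955], 'opening': 0.9999, 'q': [-0.2354, 0.4617, 1.4987, 0.0, 1.1812, 0.7448]}
```

View pics/wrist18.png

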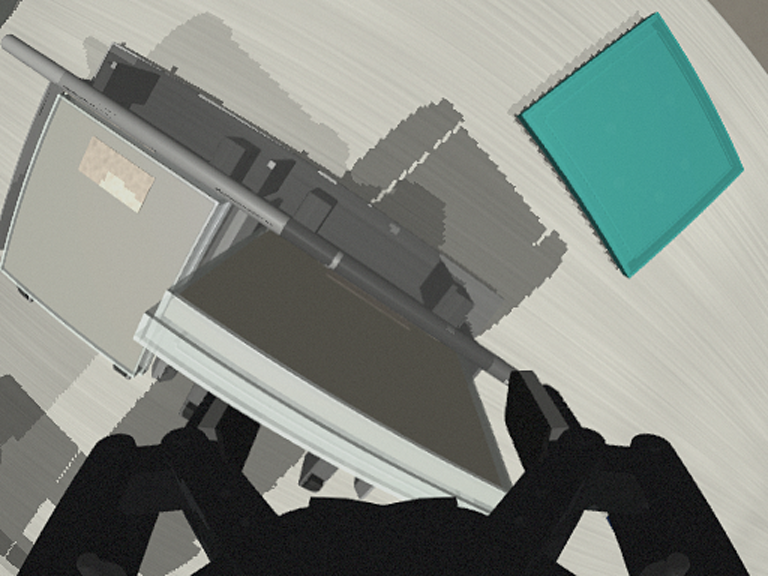

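Emit:
servo_tool(plan=[[[-0.003, 0, 0, 0, 1], [-0.003, 0, 0, 0, 1], [-0.003, 0, 0, 0, 1], [-0.003, 0, 0, 0, 1], [0, 0, 0, 0, 1]]])

```text
time_s: 21.8
eef_pos: [0.6361, -0.0344, 0.1263]
eef_rot: [-0.0, 0.957, 0.29, -0.0]
wrist_force: [-0.0, -0.7, -0.7]
opening: 0.998
```

Run:
```python
from h import *
c=snap("wrist","wrist19.png",None,1.5)
snap("scene","scene19.png",(100,240,200,370),4.5)
```

```text
(no output)
```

View pics/wrist19.png

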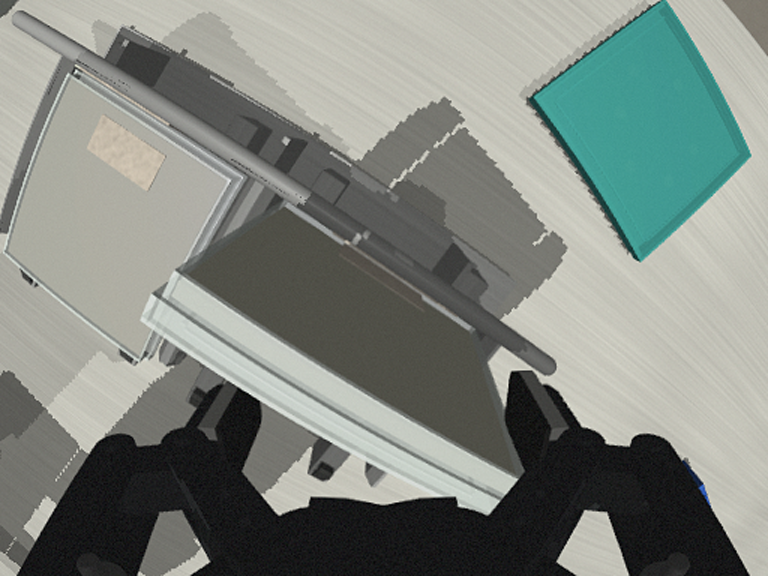

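View pics/scene19.png

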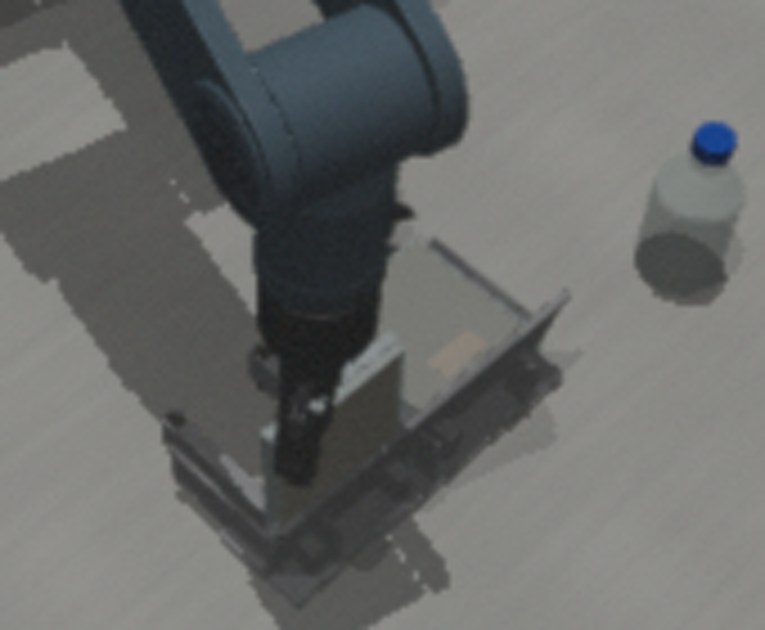

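Emit:
servo_tool(plan=[[[-0.003, 0, 0, 0, 1], [-0.003, 0, 0, 0, 1], [-0.003, 0, 0, 0, 1], [0, 0, 0, 0, 1]]])

```text
time_s: 22.3
eef_pos: [0.627, -0.0344, 0.1262]
eef_rot: [-0.0, 0.957, 0.29, -0.0]
wrist_force: [0.6, 0.2, -0.3]
opening: 1.003
```

Run:
```python
from h import *
c=snap("wrist","wrist20.png",None,1.5)
```

```text
(no output)
```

View pics/wrist20.png

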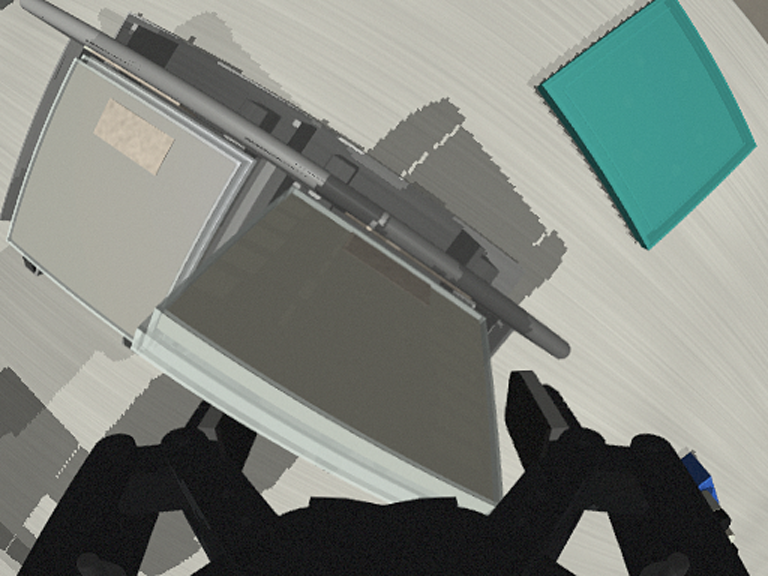

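Emit:
servo_tool(plan=[[[0, -0.004, 0, 0, 1], [0, -0.004, 0, 0, 1], [0, -0.004, 0, 0, 1], [0, -0.004, 0, 0, 1], [0, -0.004, 0, 0, 1], [0, -0.004, 0, 0, 1], [0, -0.004, 0, 0, 1], [0, -0.004, 0, 0, 1]]])

```text
time_s: 23.15
eef_pos: [0.6275, -0.0669, 0.1263]
eef_rot: [-0.0, 0.957, 0.29, -0.0]
wrist_force: [0.1, 0.5, -0.1]
opening: 0.998
```

Run:
```python
from h import *
st()
c=snap("wrist","wrist21.png",None,1.5)
snap("scene","scene21.png",(100,240,200,370),4.5)
```

```text
{'time_s': 23.15, 'eef_pos': [0.6275, -0.0669, 0.1263], 'eef_rot': [-0.0, 0.957, 0.2901, -0.0], 'wrist_force': [0.0855, 0.5242, -0.1317], 'opening': 0.9976, 'q': [-0.2939, 0.4254, 1.5505, 0.0, 1.1657, 0.6881]}
```

View pics/wrist21.png

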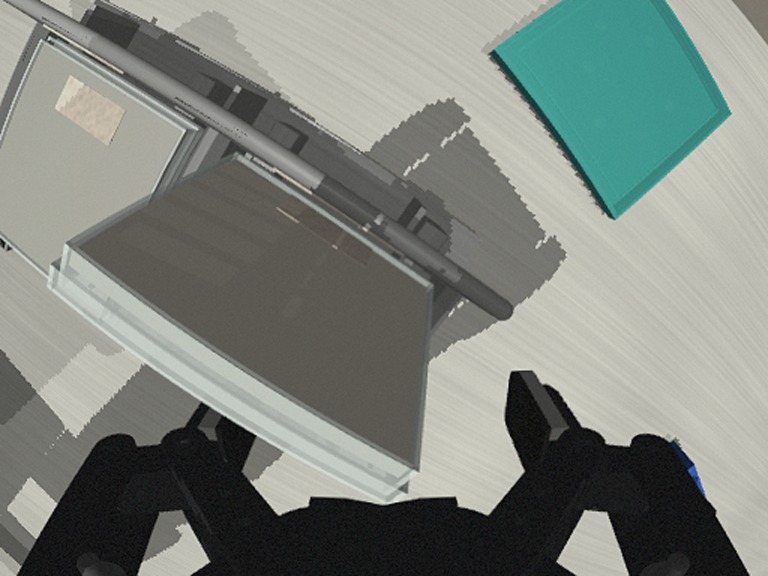

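View pics/scene21.png

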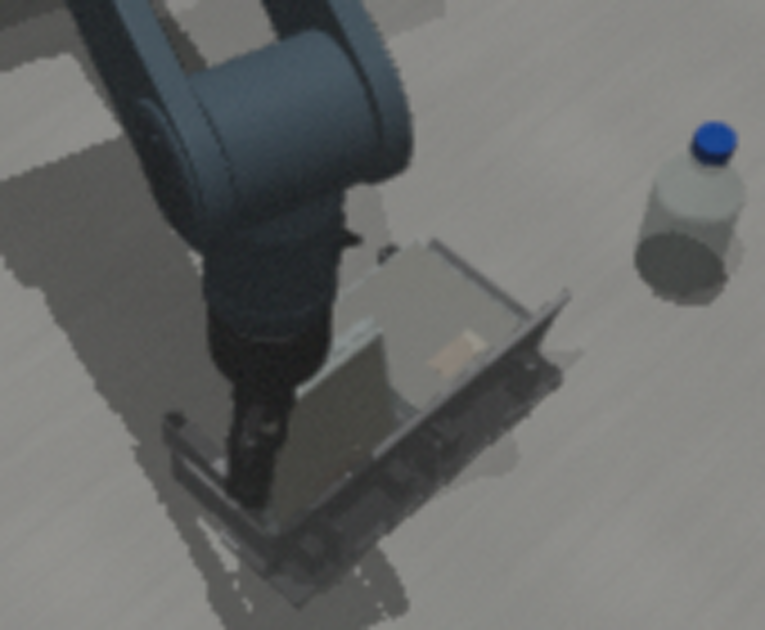

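Emit:
servo_tool(plan=[[[-0.0044, -0.0005, 0, -0.102, 1], [-0.0044, -0.0005, 0, -0.102, 1], [-0.0044, -0.0005, 0, -0.102, 1], [-0.0044, -0.0005, 0, -0.102, 1], [-0.0044, -0.0005, 0, -0.102, 1], [-0.0044, -0.0005, 0, -0.102, 1], [0, 0, 0, 0, 1]]])

```text
time_s: 23.95
eef_pos: [0.6007, -0.0693, 0.1263]
eef_rot: [-0.0, 1.0, -0.012, -0.0]
wrist_force: [-0.4, 0.2, -1.0]
opening: 1.0
```

Run:
```python
from h import *
st()
c=snap("wrist","wrist22.png",None,1.5)
snap("scene","scene22.png",(100,240,200,370),4.5)
```

```text
{'time_s': 23.95, 'eef_pos': [0.6007, -0.0693, 0.1263], 'eef_rot': [-0.0001, 0.9999, -0.012, -0.0002], 'wrist_force': [-0.4337, 0.2411, -0.978], 'opening': 0.9999, 'q': [-0.311, 0.3736, 1.6227, 0.0, 1.1458, 1.2839]}
```

View pics/wrist22.png

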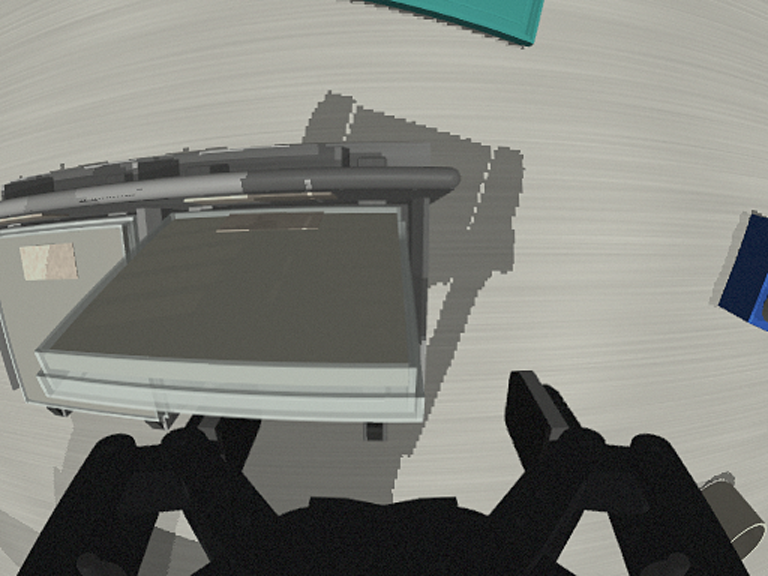

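View pics/scene22.png

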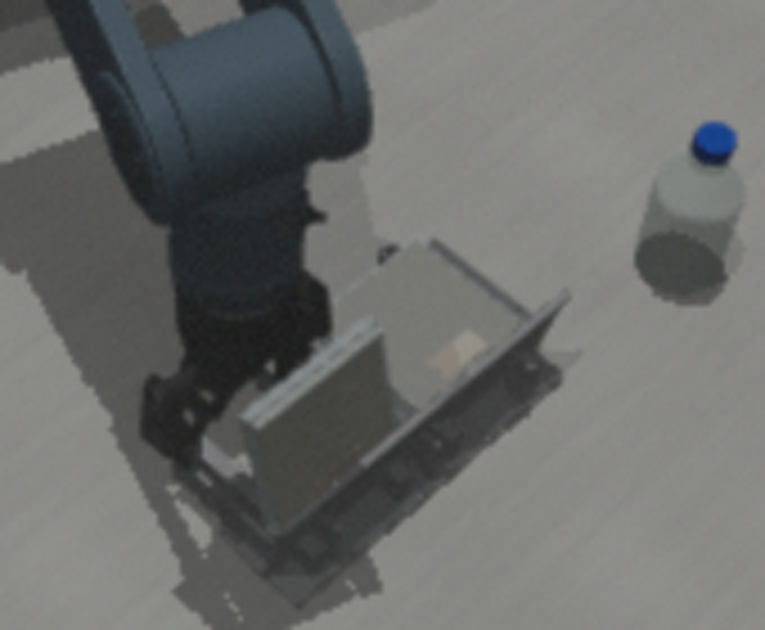

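Emit:
servo_tool(plan=[[[0, 0, 0.006, 0, 1], [0, 0, 0.006, 0, 1], [0, 0, 0.006, 0, 1], [-0.004, 0, -0.001, 0, 1], [-0.004, 0, -0.001, 0, 1], [-0.004, 0, -0.001, 0, 1], [0, 0, 0, 0, 1]]])

```text
time_s: 24.75
eef_pos: [0.5881, -0.0693, 0.1407]
eef_rot: [-0.0, 1.0, -0.012, -0.001]
wrist_force: [-1.0, 0.4, 1.1]
opening: 0.995
```

Run:
```python
from h import *
st()
c=snap("wrist","wrist23.png",None,1.5)
snap("scene","scene23.png",(100,240,200,370),4.5)
```

```text
{'time_s': 24.75, 'eef_pos': [0.5881, -0.0693, 0.1407], 'eef_rot': [-0.0002, 0.9999, -0.0116, -0.0007], 'wrist_force': [-0.9939, 0.3501, 1.1346], 'opening': 0.9955, 'q': [-0.3175, 0.3306, 1.6475, -0.0001, 1.165, 1.2765]}
```

View pics/wrist23.png

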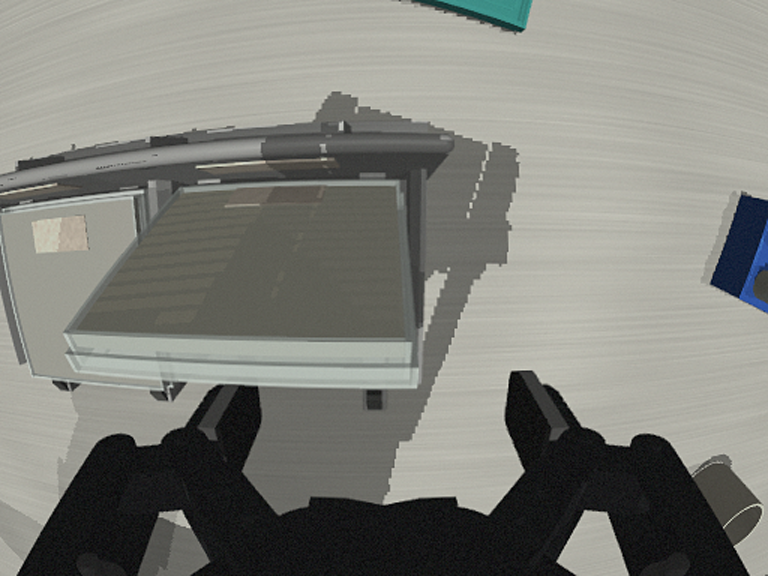

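View pics/scene23.png

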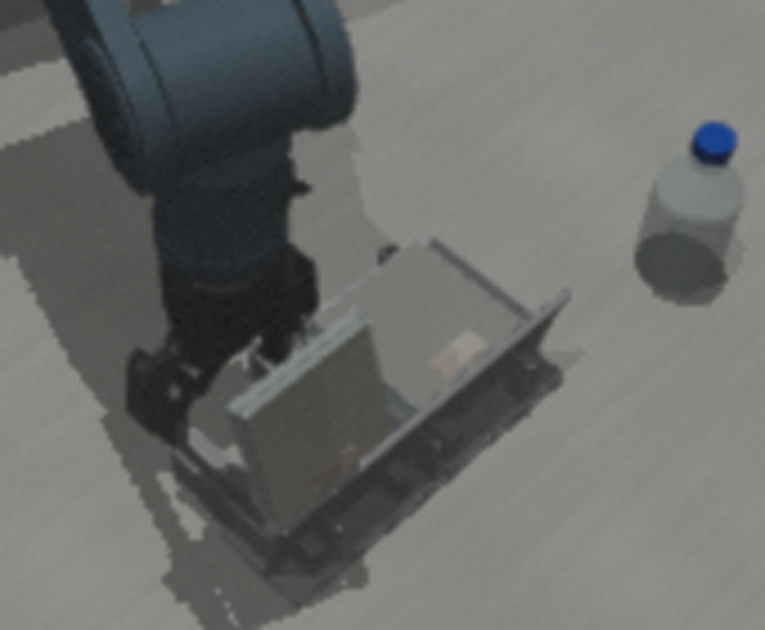

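```bash
cat >> h.py <<'E'
def edgez(c,u,v,x):
    o,d=fray(c,(u/1.5,v/1.5)); return o+d*(x-o[0])/d[0]
E
python3 - <<'E'
from h import *
c=camera("wrist")
for v in(383,388): print(edgez(c,240,v,.599).round(4),edgez(c,240,v,.602).round(4))
print("bottom rear edge top", fonz(c,(290/1.5,184/1.5),.05).round(4),fonz(c,(290/1.5,192/1.5),.05).round(4))
E
```

```text
[ 0.599  -0.0224  0.1478] [ 0.602  -0.0245  0.1531]
[ 0.599  -0.0233  0.1511] [ 0.602  -0.0254  0.1563]
bottom rear edge top [ 0.6551 -0.0241  0.05  ] [ 0.6511 -0.0238  0.05  ]
```

Emit:
servo_tool(plan=[[[-0.0036, 0, -0.0012, 0, 1], [-0.0036, 0, -0.0014, 0, 1], [-0.0036, 0, -0.0016, 0, 1], [-0.0036, 0, -0.002, 0, 1], [-0.0036, 0, -0.002, 0, 1], [0, 0, 0, 0, 1]]])

```text
time_s: 25.5
eef_pos: [0.5703, -0.0693, 0.1326]
eef_rot: [-0.0, 1.0, -0.012, -0.001]
wrist_force: [-0.8, 1.2, 0.5]
opening: 1.002
```

Run:
```python
from h import *
st()
c=snap("wrist","wrist24.png",None,1.5)
import pickle; pickle.dump(c,open("w24.pkl","wb"))
```

```text
{'time_s': 25.5, 'eef_pos': [0.5703, -0.0693, 0.1326], 'eef_rot': [-0.0002, 0.9999, -0.0116, -0.0005], 'wrist_force': [-0.7932, 1.1982, 0.4545], 'opening': 1.0018, 'q': [-0.3274, 0.3054, 1.6992, -0.0001, 1.1382, 1.2667]}
```

View pics/wrist24.png

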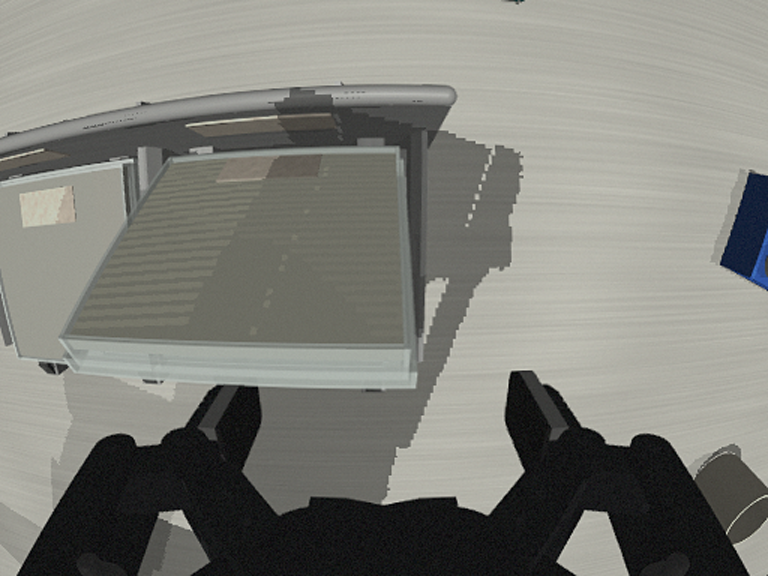

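Emit:
servo_tool(plan=[[[-0.0038, 0, -0.0025, 0, 1], [-0.0038, 0, -0.0027, 0, 1], [-0.0036, 0, -0.0029, 0, 1], [-0.0034, 0, -0.003, 0, 1], [-0.0034, 0, -0.0032, 0, 1], [-0.003, 0, -0.0032, 0, 1]]])

```text
time_s: 26.15
eef_pos: [0.5496, -0.0694, 0.1153]
eef_rot: [-0.0, 1.0, -0.012, -0.0]
wrist_force: [-1.8, -0.6, 1.4]
opening: 0.997
```

Run:
```python
from h import *
st()
c=snap("wrist","wrist25.png",None,1.5)
snap("scene","scene25.png",(100,240,200,370),4.5)
```

```text
{'time_s': 26.15, 'eef_pos': [0.5496, -0.0694, 0.1153], 'eef_rot': [-0.0001, 0.9999, -0.0116, -0.0003], 'wrist_force': [-1.7627, -0.6177, 1.3936], 'opening': 0.9971, 'q': [-0.3399, 0.2882, 1.7625, -0.0, 1.0915, 1.2541]}
```

View pics/wrist25.png

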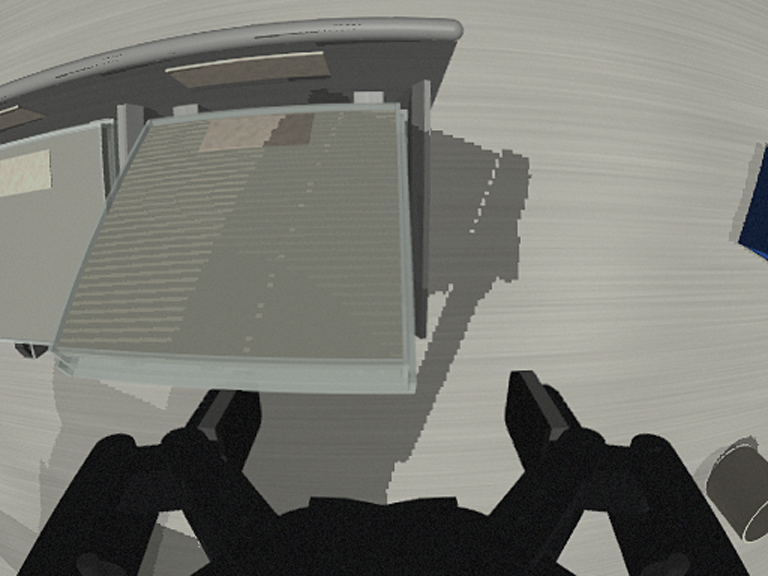

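View pics/scene25.png

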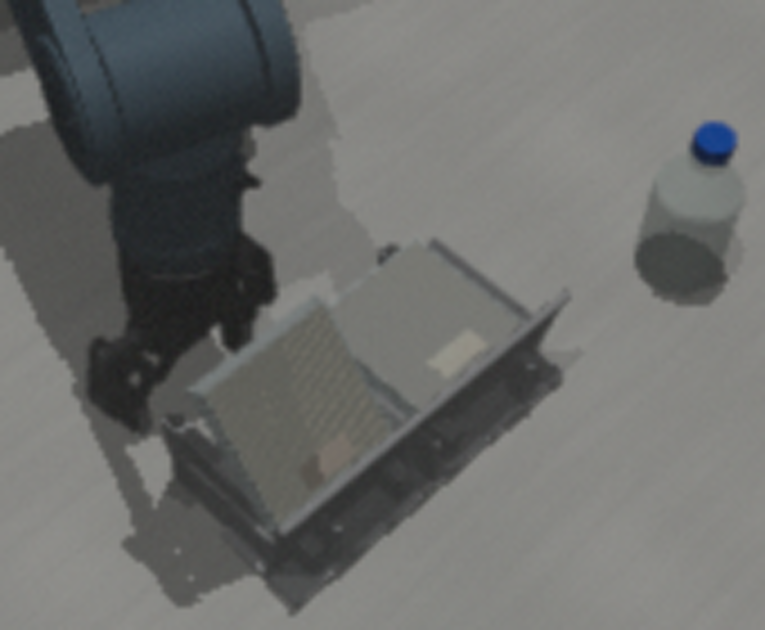

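Emit:
servo_tool(plan=[[[-0.003, 0, -0.0034, 0, 1], [-0.0028, 0, -0.0035, 0, 1], [-0.0026, 0, -0.0036, 0, 1], [-0.0024, 0, -0.0037, 0, 1]]])

```text
time_s: 26.65
eef_pos: [0.539, -0.0695, 0.101]
eef_rot: [-0.0, 1.0, -0.012, -0.0]
wrist_force: [-0.9, -0.4, -0.2]
opening: 1.009
```

Run:
```python
from h import *
st()
c=snap("wrist","wrist26.png",None,1.5)
```

```text
{'time_s': 26.65, 'eef_pos': [0.539, -0.0695, 0.101], 'eef_rot': [-0.0, 0.9999, -0.0116, -0.0001], 'wrist_force': [-0.9021, -0.4121, -0.215], 'opening': 1.0086, 'q': [-0.3466, 0.2887, 1.7965, -0.0, 1.0565, 1.2474]}
```

View pics/wrist26.png

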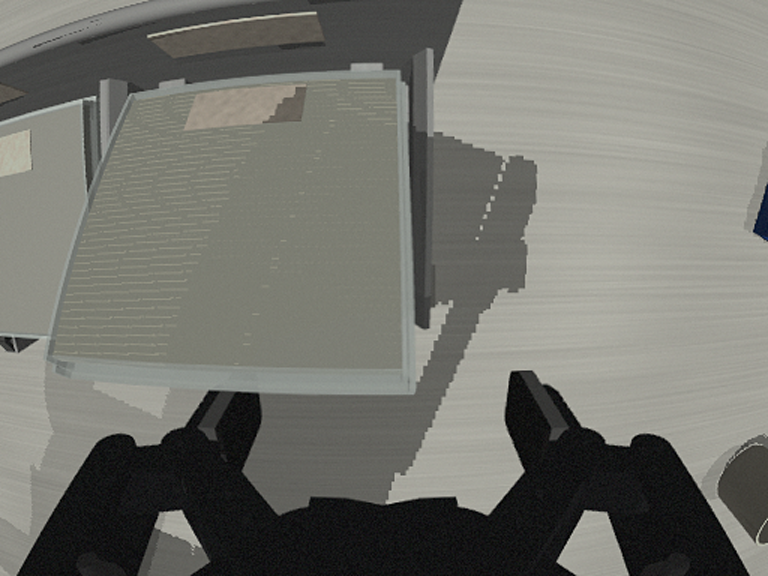

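Emit:
servo_tool(plan=[[[-0.0022, 0, -0.0034, 0, 1], [-0.002, 0, -0.0034, 0, 1], [-0.0018, 0, -0.0034, 0, 1], [-0.0017, 0, -0.0034, 0, 1]]])

```text
time_s: 27.1
eef_pos: [0.5315, -0.0694, 0.0874]
eef_rot: [-0.0, 1.0, -0.012, -0.0]
wrist_force: [-2.0, 0.1, -0.1]
opening: 1.001
```

Run:
```python
from h import *
st()
c=snap("wrist","wrist27.png",None,1.5)
```

```text
{'time_s': 27.1, 'eef_pos': [0.5315, -0.0694, 0.0874], 'eef_rot': [-0.0, 0.9999, -0.0116, -0.0], 'wrist_force': [-1.9946, 0.1167, -0.0923], 'opening': 1.0005, 'q': [-0.3515, 0.2955, 1.8213, 0.0, 1.0248, 1.2424]}
```

View pics/wrist27.png

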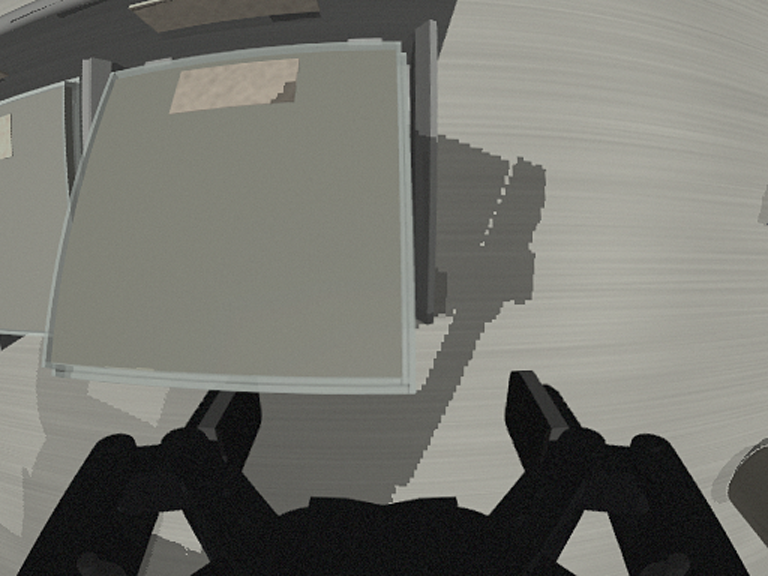

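Emit:
servo_tool(plan=[[[-0.0014, 0, -0.0034, 0, 1], [-0.0013, 0, -0.0034, 0, 1], [-0.0012, 0, -0.0034, 0, 1], [-0.001, 0, -0.0034, 0, 1]]])

```text
time_s: 27.55
eef_pos: [0.5266, -0.0695, 0.0739]
eef_rot: [-0.0, 1.0, -0.012, -0.0]
wrist_force: [-0.8, -0.3, -0.2]
opening: 0.997
```

Run:
```python
from h import *
st()
c=snap("wrist","wrist28.png",None,1.5)
snap("scene","scene28.png",(100,240,200,370),4.5)
```

```text
{'time_s': 27.55, 'eef_pos': [0.5266, -0.0695, 0.0739], 'eef_rot': [-0.0, 0.9999, -0.0116, -0.0], 'wrist_force': [-0.8472, -0.2861, -0.1664], 'opening': 0.9975, 'q': [-0.3548, 0.3089, 1.8383, 0.0001, 0.9944, 1.2392]}
```

View pics/wrist28.png

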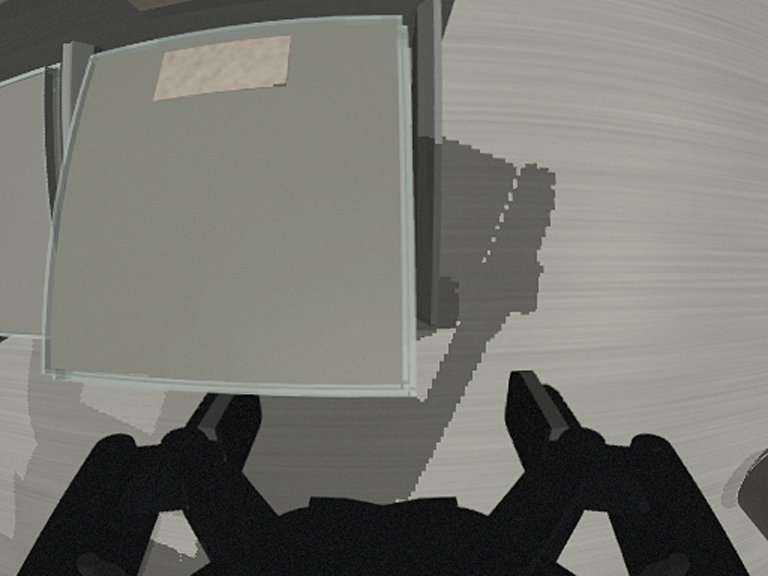

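View pics/scene28.png

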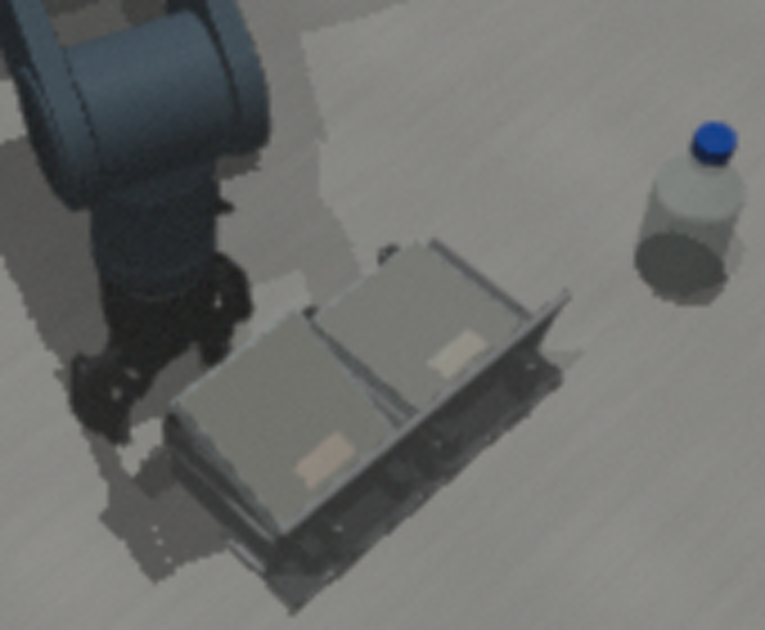

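Emit:
servo_tool(plan=[[[-0.0006, 0, -0.0034, 0, 1], [-0.0006, 0, -0.0034, 0, 1], [-0.0005, 0, -0.0034, 0, 1]]])

```text
time_s: 27.95
eef_pos: [0.5253, -0.0695, 0.0639]
eef_rot: [0.0, 1.0, -0.012, 0.0]
wrist_force: [1.2, 0.6, 0.7]
opening: 0.997
```

Run:
```python
from h import *
st()
c=snap("wrist","wrist29.png",None,1.5)
```

```text
{'time_s': 27.95, 'eef_pos': [0.5253, -0.0695, 0.0639], 'eef_rot': [0.0001, 0.9999, -0.0117, 0.0003], 'wrist_force': [1.2192, 0.6412, 0.7278], 'opening': 0.9968, 'q': [-0.3559, 0.3231, 1.8452, 0.0001, 0.9726, 1.2382]}
```

View pics/wrist29.png

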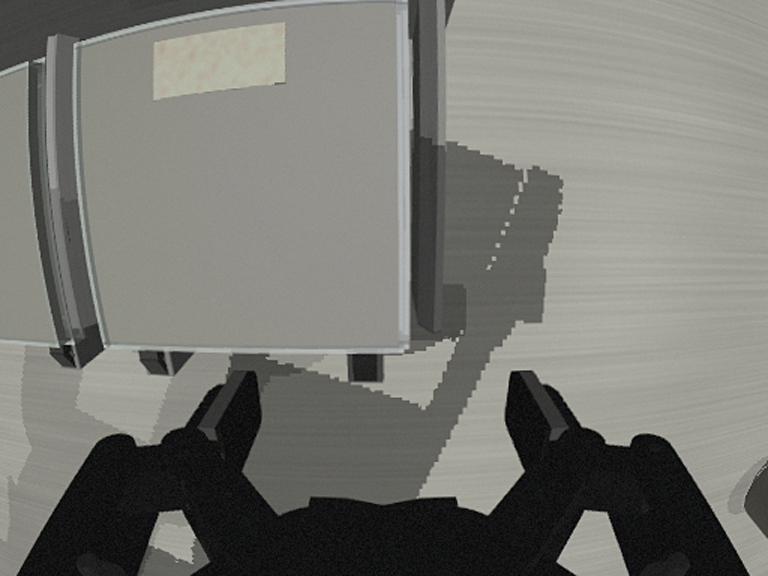

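Emit:
servo_tool(plan=[[[-0.03, 0, 0, 0, 1], [-0.01, 0.01, 0, 0, 0], [0, 0.02, 0, 0, -0.4], [0, 0.021, -0.01, 0, -0.4], [0, 0, -0.014, 0, -0.4], [0, 0, 0, 0, -0.4]]])

```text
time_s: 28.6
eef_pos: [0.484, -0.0172, 0.0388]
eef_rot: [-0.0, 1.0, -0.011, -0.001]
wrist_force: [0.3, 0.1, -0.0]
opening: 0.296
```

Run:
```python
from h import *
st()
c=snap("wrist","wrist30.png",None,1.5)
snap("scene","scene30.png",(100,240,200,370),4.5)
snap("top","top30.png",(120,240,160,310),5)
import pickle; pickle.dump(c,open("w30.pkl","wb"))
```

```text
{'time_s': 28.6, 'eef_pos': [0.484, -0.0172, 0.0388], 'eef_rot': [-0.0004, 0.9999, -0.0111, -0.0011], 'wrist_force': [0.2893, 0.0836, -0.0497], 'opening': 0.296, 'q': [-0.2814, 0.2871, 1.9636, 0.0002, 0.8934, 1.3114]}
```

View pics/wrist30.png

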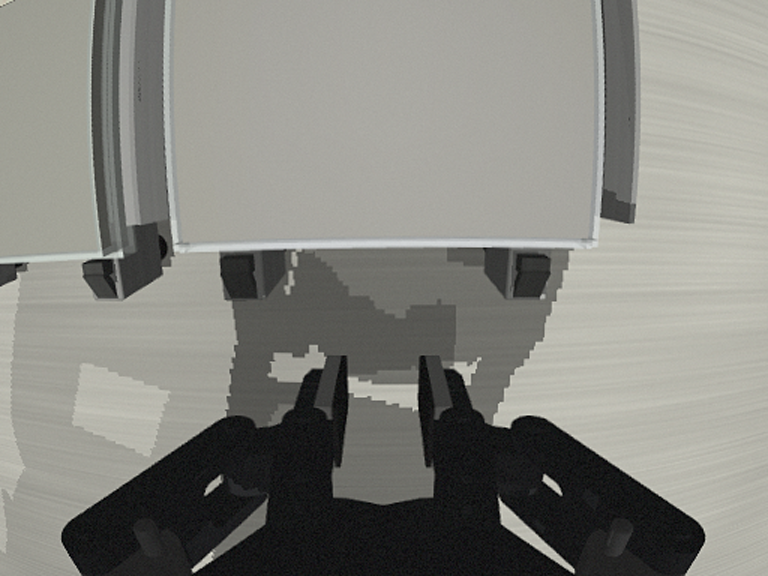

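View pics/scene30.png

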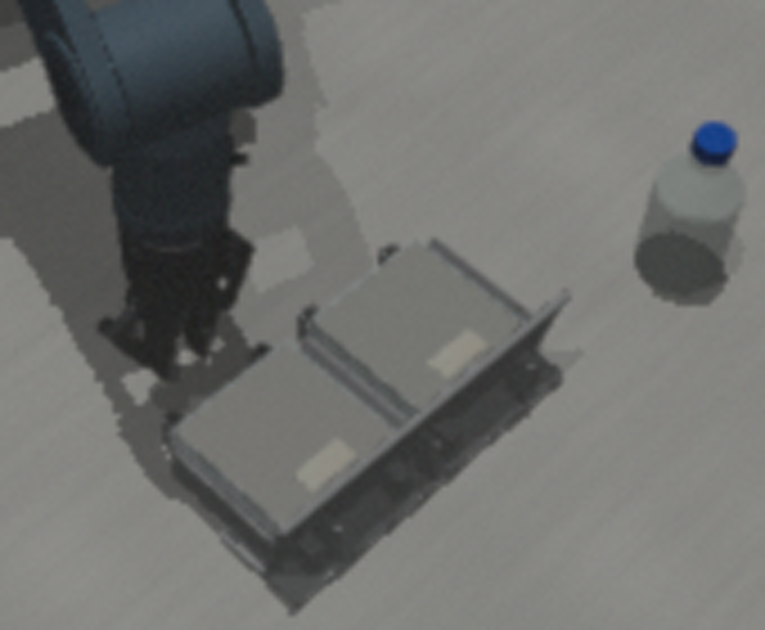

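Emit:
servo_tool(plan=[[[0.015, -0.001, 0.001, 0, -0.4], [0.015, 0, 0, 0, -0.4], [0.006, 0, 0, 0, -0.4], [0.003, 0, 0, 0, -0.4], [0.003, 0, 0, 0, -0.4], [0, 0, 0, 0, -0.4]]])

```text
time_s: 29.35
eef_pos: [0.5264, -0.0194, 0.0408]
eef_rot: [-0.0, 1.0, -0.012, -0.001]
wrist_force: [-1.9, 0.5, 0.4]
opening: 0.301
```

Emit:
servo_tool(plan=[[[0.002, 0, 0, 0, -0.4], [0, 0, 0, 0, -0.4]]])

```text
time_s: 29.55
eef_pos: [0.5266, -0.019, 0.0405]
eef_rot: [-0.0, 1.0, -0.011, -0.003]
wrist_force: [-8.3, 0.4, 6.4]
opening: 0.301
```

Emit:
servo_tool(plan=[[[-0.004, 0, 0, 0, -0.4], [-0.01, 0, 0, 0, -0.4], [-0.03, 0, 0, 0, -0.4], [-0.02, 0, 0.03, 0, -0.4], [-0.02, 0, 0.04, 0, -0.4], [0, 0, 0.04, 0, -0.4], [0, 0, 0, 0, -0.4]]])

```text
time_s: 30.25
eef_pos: [0.4479, -0.0205, 0.1563]
eef_rot: [0.002, 1.0, -0.012, 0.005]
wrist_force: [0.9, -0.2, 0.1]
opening: 0.299
```

Run:
```python
from h import *
st()
c=snap("wrist")
cv2.imwrite("pics/wrist31.png",cv2.resize(c["img"][40:170,20:360],None,fx=2.3,fy=2.3,interpolation=cv2.INTER_CUBIC))
snap("scene","scene31.png",(130,240,210,370),5)
s=snap("top","top31.png")
print([ (th,d["conf"],onz(s,np.array(d["centre"])[::-1]*[512,384],.0485).round(4)) for th in("dish","neighbour_dish") for d in pinpoint(s,th)])
```

```text
{'time_s': 30.25, 'eef_pos': [0.4479, -0.0205, 0.1563], 'eef_rot': [0.0016, 0.9999, -0.0117, 0.0053], 'wrist_force': [0.8787, -0.1996, 0.1399], 'opening': 0.299, 'q': [-0.3116, -0.0091, 2.0057, 0.0001, 1.1338, 1.2825]}
[('dish', 0.61, array([ 0.7967, -0.1089,  0.0485])), ('neighbour_dish', 0.68, array([0.5945, 0.1228, 0.0485]))]
```

View pics/wrist31.png

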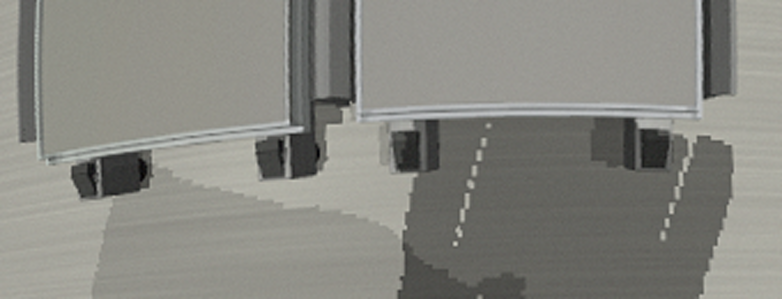

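View pics/scene31.png

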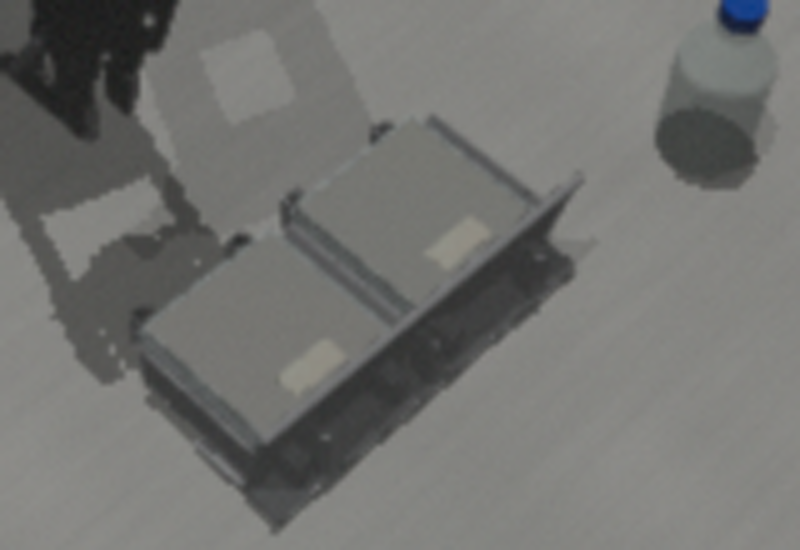

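View pics/top31.png

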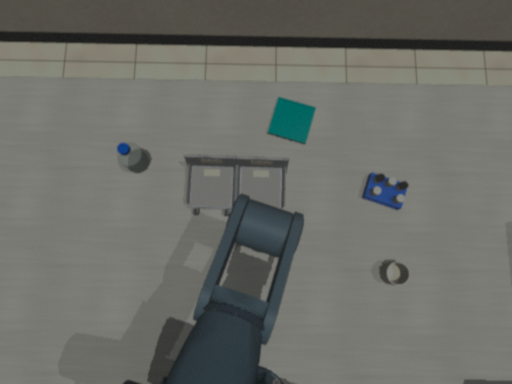

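```bash
python3 -c "
from h import *
st(); print(hand_in())"
```

```text
{'time_s': 30.5, 'eef_pos': [0.4439, -0.0192, 0.1495], 'eef_rot': [-0.0004, 0.9999, -0.0116, -0.0012], 'wrist_force': [0.7029, -0.3782, -0.8069], 'opening': 0.3002, 'q': [-0.3115, 0.0014, 2.0109, 0.0, 1.1318, 1.2826]}
the job is handed in; nothing more can be done
None
```

The dish is home and lid-down in the right lane with its catches up, but it dropped for the last part of the lowering, so that step was not fully gentle. I handed the job in at 30.5 s.

**What I did:** The lid-up dish was in the right lane; its top showed no label, while the neighbour's label faced up. I pushed and lifted its front edge until it stood against the back plate, then gripped it by its thickness, raised it and turned it half round. I stood it back in its own lane and tipped it forward against one finger to lower it.

**What went wrong:** From about 76° down to about 24° the dish followed the finger. Then the front edge slipped off and fell the last part on its own, about 48 mm by estimate, in under 0.4 s. I did not repeat the lowering.

**Last checks:**
- **Home:** when I pushed the dish, it stopped at tool x = 0.5266 m with about 8 N. That is the same reading as against the original home position.
- **Lid-down:** the label is on top, as on the neighbour.
- **Catches:** both stand in front of the dish and look the same as the neighbour's. I judged this from pictures only.
- **Everything else:** the neighbour, bottle, rack, pot and turquoise look-alike looked unmoved, and nothing was touching the robot.
- **Check that failed:** in the last top view the network did not find the dish (it reported only the turquoise look-alike). It put the neighbour about 1 cm from where it was at the start, while partly hidden by the arm. The pictures show the neighbour in place.

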